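Fetch the clip box from the back of the picking bin

ROBOT

A 6-joint arm with a two-finger parallel gripper is mounted at the origin on the work surface; the furniture and walls round the work are solid. World frame = base frame: x ahead of the robot, y to its left, z up, the work surface at z = 0. Lengths are in mm, angles in rad, forces in N, time in s.
With the tool pointing down it reaches from about 275 to 875 mm from the base axis. Payload 12.5 kg.
Tool frame: the origin (TCP) lies midway between the tips of the shut fingers; the grasp point (between the pads) lies 19 mm behind it (env.tcp_to_grasp is the distance from the TCP to the grasp point, in mm); z points along the fingers, y is the line along which they close (so a half turn about z gives the same grasp; the last joint's range is limited). The gripper opens to 85 mm and grips with 20 to 120 N. Pads are 22 mm wide; open, the fingers measure 114 mm over their backs; the gripper's body (76 mm by 85 mm) begins 54 mm behind the grasp point. The pads swing forward as they close: fully open they stand 13 mm farther back than shut.
Start: joints at [1.245, 0.351, 1.652, -0, 1.139, -0.085], TCP at [131.132, 534.124, 231.29] pointing down, gripper open.
Joint ranges: [-2.75, 2.75], [-0.79, 2.1], [0.01, 2.65], [-1.57, 4.71], [0.07, 3.14], [-2.87, 2.87]. Speed limits (rad/s): [2.22, 2.22, 2.79, 3.14, 3.14, 3.14].

INTERFACE

Orientations are given as a unit quaternion [x, y, z, w].
In Python, from station import get_state, vision, job, env gives the robot as it stands.
- The arm moves only by the shell command python3 -m crank 'ROWS' [OPENING] [FORCE]. ROWS is JSON, a list of rows, each an object of numbers: "dx", "dy", "dz": the shift along the tool's x, y, z in mm; "wx", "wy", "wz": the turn, a rotation vector about the tool's x, y, z in degrees. A call has 1 to 5 rows; each row shifts and turns the commanded pose from where the row before left it, along the tool's axes as they then stand; what a row does not reach is not made up. A row lasts 1/8 s, in which the tool goes at most 62.5 mm and 10.7 degrees, less where a joint would pass 70% of its speed; a pose out of reach is approached as far as the arm can. A call with a gripper value outside its range is refused whole. OPENING is the finger opening in mm, from 0 to 85.4, set as the call begins (- or left out, the last holds). The fingers move at their own pace and stop on an object; FORCE is the grip in N (left out, the last holds). Time passes only in rows, so rows that do not move let the fingers close. It gives the time, the measured TCP pose, the force, the opening and the grip force at its end, in the units of the state.
- get_state(): the state, without advancing time (a new reading comes with each control period).
- vision.snapshot(name): name is "scene" or "top" or "wrist"; returns a dict with "color" (400x640x3 uint8, red, green, blue), "vertical_fov" (degrees; the focal length in pixels is half the picture's height over the tangent of half this angle, whatever the lens; pixels are square), "cx", "cy" (the principal point, pixels), "extrinsics" (4x4, takes a point from world to camera coordinates). Camera axes: x right, y down, z forward; pixel columns grow to the right and rows downward; lengths in mm; the calibration is good to about 2 mm. The wrist camera is an equidistant fisheye: a pixel r from the principal point sees the ray r / f radians off the axis. A picture is of the moment at which its call begins. There is no depth.
- job.sign_off(): hands the job in; it is judged then, once.
The state is a dict: "time": time; "q": joint angles; "joint_vel": joint speeds; "joint_torque": joint torques, N m; "position": TCP position; "tool_rot": TCP orientation; "wrist_force": force on the tool from outside, world axes, zero at the start; "ft_torque": the same for the moment, N m; "gripper_width": finger opening in mm; "gripper_force": force on a finger pad.
Only numpy, scipy, OpenCV 4.12 (cv2) and the standard library are available. Lean on these libraries where they do the work, as an engineer would, in place of code of your own. Each camera call takes 0.05 s, during which the arm holds its last target. There are 200 camera calls.

TASK

The small box of clips at the back of the open-fronted picking bin is wanted in the smaller, empty compartment of the black tray. Stand the stapler, the glue stick and the rubber stamp aside upright on the cork pad first, and with all three there move the clip box into the tray, lying flat; then put each of the three back upright on the very spot in the bin where it stood, the stapler lying along the bin's open front as before. Do not disturb the label roll that lies in the tray.

Things in the scene. Friction and masses are not known exactly. Their poses are not given: they have to be found in the camera images.
- bin: Open-fronted grey picking bin, fixed. Outer 142 (x) x 180 (y) mm. Floor 4 mm thick; walls 4 mm thick and 45 mm high at the back (+x) and both sides; at the open front (-x) only a lip 12 mm high. Origin: centre of the underside on the table; x towards the back, y across, z up.
- pad: Flat cork pad, 150 (x) x 200 (y) x 4 mm, fixed: the side area, empty at the start. Origin: centre of the underside on the table; top 4 mm above it; z up. Bin, pad and tray stand in a row across the table in any order; a plug and a wall rise behind them from about x = 0.55 m (world), so cross between them straight, not in an outward arc.
- tray: Open black tray, 150 (x) x 220 (y) x 42 mm, fixed. Floor 2 mm thick, outer walls about 3 mm thick and 42 mm high. A 35 mm high divider across it at y = -20 mm parts it into the smaller, empty compartment (y -108 to -21 mm, centre -64.5, x -72 to 72 mm) and the larger one (y -19 to 108 mm) with the label roll. Origin: centre of the underside on the table; z up.
- clip_box: Small blue box of clips, 40 (x) x 50 (y) x 18 (z) mm, about 40 g, at the back of the bin between the stamp and the glue stick, behind the stapler; its 40 mm side lies roughly along the bin's y. Origin: centre of its underside; z up.
- stapler: Red and black desk stapler, 36 (x) x 150 (y) x 54 (z) mm, about 240 g, lying across the front of the bin with its length along the bin's y; its top does not open. The red top, 28 to 54 mm above the underside, is about 32 mm wide and can be gripped across at the middle of the length. Origin: centre of its underside; y along its length, z up.
- glue_stick: Upright glue stick with a red cap, about 30 g: barrel 25 mm in diameter up to 70 mm, cap 27 mm in diameter from 70 to 98 mm above the underside. Stands to one side of the clip box. Origin: centre of its underside; z up along its axis.
- stamp: Rubber stamp with an upright brown turned handle, about 70 g: base 70 (x) x 36 (y) x 12 mm, neck about 20 mm wide from 12 to 42 mm, grip about 28 mm wide from 42 to 74 mm above the underside. Stands to the other side of the clip box, its 70 mm side along the bin's x. Origin: centre of its underside; z up along the handle.
- label_roll: Small white label roll lying flat in the tray's larger compartment, to be left alone: 60 mm in diameter, 25 mm high, with a short loose tail. Origin on its underside, the roll's axis at x = -12, y = 6 mm from it; z up.

How it is judged (in metres and radians):
On the way, in this order (a step that is already met when the one before it is completed fails the run):
1. stapler, glue stick and stamp all stand upright on the cork pad, the clip box still in its place (x of stapler in the frame of pad between -0.072 and 0.072 m and y of stapler in the frame of pad between -0.097 and 0.097 m and z of stapler in the frame of pad between 0 and 0.01 m and linear speed of each of stapler, glue_stick, stamp below 0.02 m/s and angle between each of stapler, glue_stick, stamp's own z axis and vertical below 0.12 rad and x of glue_stick in the frame of pad between -0.072 and 0.072 m and y of glue_stick in the frame of pad between -0.097 and 0.097 m and z of glue_stick in the frame of pad between 0 and 0.01 m and x of stamp in the frame of pad between -0.072 and 0.072 m and y of stamp in the frame of pad between -0.097 and 0.097 m and z of stamp in the frame of pad between 0 and 0.01 m and distance of clip_box from where it was at the start of the episode below 0.03 m), for 0.2 s.
2. the clip box lies flat in the tray's smaller compartment, the three others still on the pad (x of clip_box in the frame of tray between -0.056 and 0.056 m and y of clip_box in the frame of tray between -0.092 and -0.037 m and z of clip_box in the frame of tray between -0.002 and 0.008 m and linear speed of each of clip_box, stapler, glue_stick, stamp below 0.02 m/s and angle between each of clip_box, stapler, glue_stick, stamp's own z axis and vertical below 0.12 rad and x of stapler in the frame of pad between -0.072 and 0.072 m and y of stapler in the frame of pad between -0.097 and 0.097 m and z of stapler in the frame of pad between 0 and 0.01 m and x of glue_stick in the frame of pad between -0.072 and 0.072 m and y of glue_stick in the frame of pad between -0.097 and 0.097 m and z of glue_stick in the frame of pad between 0 and 0.01 m and x of stamp in the frame of pad between -0.072 and 0.072 m and y of stamp in the frame of pad between -0.097 and 0.097 m and z of stamp in the frame of pad between 0 and 0.01 m), for 0.2 s.
At the end, for the whole second after the job is handed in: The clip box lies flat and at rest in the tray's smaller compartment; stapler, glue stick and stamp each stand upright, at rest and released within 15 mm of where they stood at the start, the stapler within 0.2 rad of the bin's y axis (x of clip_box in the frame of tray between -0.056 and 0.056 m and y of clip_box in the frame of tray between -0.092 and -0.037 m and z of clip_box in the frame of tray between -0.002 and 0.008 m and linear speed of each of clip_box, stapler, glue_stick, stamp below 0.02 m/s and angle between each of clip_box, stapler, glue_stick, stamp's own z axis and vertical below 0.12 rad and distance of each of stapler, glue_stick, stamp from where it was at the start of the episode below 0.015 m and angle between the y axis of stapler and the y axis of bin, either way round below 0.2 rad); the robot touches nothing.
It fails at once if the label roll is moved by more than 20 mm (distance of label_roll from where it was at the start of the episode above 0.02 m).
It also fails if it takes over 141 s, if anything falls off the work surface, if the arm or the gripper's body presses on something with over 40 N, if the wrist force passes 120 N, or if a joint passes its speed limit or range.

## Working session

There is one attempt and no reset: what is moved stays moved. The work goes in short steps, Python scripts to look and compute and a shell command to move; the robot and the scene stay as the last step left them, time stands still between calls to the robot, and variables do not carry over. Pictures are saved under pics/ and viewed, at most 14 in all, crops included, and the job is handed in when it is done.

```bash
ls; mkdir -p pics; python3 - <<'E'
from station import get_state, vision, job, env
import cv2,numpy as np
s=get_state(); print(s, env.tcp_to_grasp)
for n in ["scene","top","wrist"]:
    d=vision.snapshot(n); cv2.imwrite(f"pics/{n}0.png",d["color"][:,:,::-1])
    np.savez(f"{n}0.npz",**d); print(n,d["vertical_fov"],d["cx"],d["cy"],np.round(d["extrinsics"],3).tolist())
E
```

```text
pics
{'time': 0.0, 'q': array([ 1.24540948e+00,  3.51251450e-01,  1.65242589e+00, -2.54547386e-05,
        1.13911802e+00, -8.46087434e-02]), 'joint_vel': array([-0.00088262,  0.00026467, -0.0007057 ,  0.00220548, -0.00086284,
       -0.00091493]), 'joint_torque': array([ 3.72572254e-05, -5.06111813e+01, -2.91407812e+01, -7.16808790e-05,
        4.55987800e-03, -1.30104132e-05]), 'position': array([131.02969402, 533.81676435, 230.74941282]), 'tool_rot': array([ 1.20093138e-01,  9.92762447e-01, -5.91114102e-04, -1.11099796e-04]), 'wrist_force': array([ 0.78017776,  0.19440386, -0.26211938]), 'ft_torque': array([-0.01845195, -0.00334601,  0.02898061]), 'gripper_force': 0.0, 'gripper_width': 85.61567269228465} 18.700000000000003
scene 49.38242647714618 309.3138938401117 205.66693360091776 [[0.593, -0.805, 0.012, -272.528], [-0.681, -0.509, -0.527, 300.374], [0.431, 0.304, -0.85, 1263.515], [0.0, 0.0, 0.0, 1.0]]
top 44.255331799348 321.1447616732764 201.75057344625208 [[-0.133, -0.991, 0.004, 26.849], [-0.958, 0.127, -0.256, 425.38], [0.253, -0.037, -0.967, 1241.055], [0.0, 0.0, 0.0, 1.0]]
wrist 65.70646984690485 320.45468291130214 198.23965334414163 [[0.238, 0.971, -0.001, -550.219], [0.928, -0.227, 0.297, -39.671], [0.288, -0.072, -0.955, 380.483], [0.0, 0.0, 0.0, 1.0]]
```

View pics/top0.png

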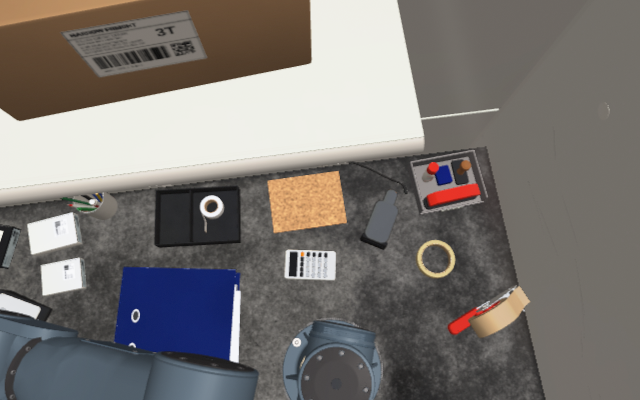

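View pics/scene0.png

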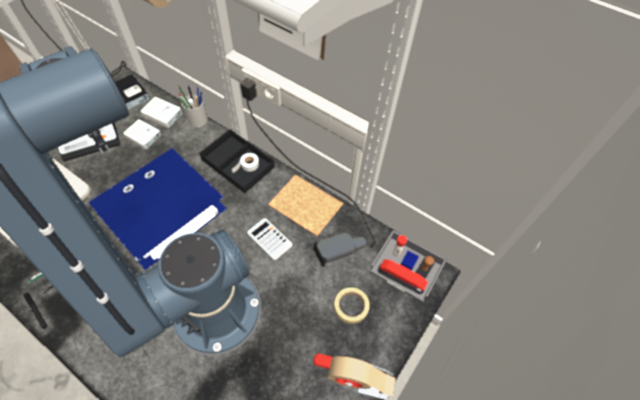

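View pics/wrist0.png

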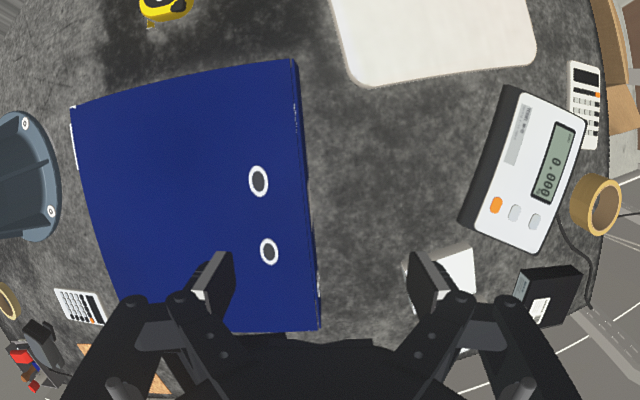

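The top view shows the tray at left (155–240, 187–245), with its small compartment left of the divider. The pad is at (268–346, 172–231) and the bin at right (412–487, 150–213). In the bin, the glue cap is near (433,168), the clip box (443,175), the stamp (463,168) and the stapler (453,195). The scene view shows the same things from the side, and the wrist view shows only the area beside the tray. I'll measure by colour masks next.

```bash
cat > h.py <<'E'
import numpy as np, cv2
def load(n): return dict(np.load(n+".npz"))
def ray(d,u,v,fish=False):
    f=200/np.tan(np.radians(float(d["vertical_fov"]))/2)
    x,y=u-d["cx"],v-d["cy"]
    if fish:
        r=np.hypot(x,y)+1e-9; t=r/f; c=np.array([np.sin(t)*x/r,np.sin(t)*y/r,np.cos(t)])
    else: c=np.array([x/f,y/f,1.])
    E=d["extrinsics"]; R=E[:3,:3]; o=-R.T@E[:3,3]
    return o,R.T@c
def onz(d,u,v,z,fish=False):
    o,r=ray(d,u,v,fish); return o+r*(z-o[2])/r[2]
def proj(d,p,fish=False):
    f=200/np.tan(np.radians(float(d["vertical_fov"]))/2)
    E=d["extrinsics"]; c=E[:3,:3]@np.asarray(p,float)+E[:3,3]
    if fish:
        r=np.hypot(c[0],c[1]); t=np.arctan2(r,c[2]); return float(d["cx"])+f*t*c[0]/r, float(d["cy"])+f*t*c[1]/r
    return float(d["cx"])+f*c[0]/c[2], float(d["cy"])+f*c[1]/c[2]
def tri(a,b):
    (o1,r1),(o2,r2)=a,b; A=np.stack([r1,-r2],1); t=np.linalg.lstsq(A,o2-o1,rcond=None)[0]
    p,q=o1+r1*t[0],o2+r2*t[1]; return (p+q)/2,np.linalg.norm(p-q)
def mask(img,lo,hi): return cv2.inRange(cv2.cvtColor(img,cv2.COLOR_RGB2HSV),np.array(lo),np.array(hi))
def blobs(m,amin=8):
    for c in cv2.findContours(m,cv2.RETR_EXTERNAL,cv2.CHAIN_APPROX_NONE)[0]:
        if cv2.contourArea(c)>=amin: yield c
E
python3 - <<'E'
from h import *
for n,(x0,y0,x1,y1) in {"top0":(400,140,500,220),"scene0":(365,225,465,305)}.items():
    d=load(n); im=d["color"]; c=im[y0:y1,x0:x1]
    cv2.imwrite(f"pics/crop_{n}.png",cv2.resize(c,None,fx=7,fy=7,interpolation=cv2.INTER_CUBIC)[:,:,::-1])
    for nm,ms in {"red":mask(c,(0,150,90),(8,255,255))|mask(c,(172,150,90),(180,255,255)),"blue":mask(c,(110,120,50),(130,255,255)),"brown":mask(c,(5,80,50),(20,255,255))}.items():
        for k in blobs(ms,6):
            r=cv2.minAreaRect(k); print(n,nm,cv2.contourArea(k),np.round([r[0][0]+x0,r[0][1]+y0,*r[1],r[2]],1), cv2.boundingRect(k))
d=load("top0"); im=d["color"]
m=mask(im,(8,60,120),(20,255,255)); m[:,:255]=0;m[:,355:]=0;m[:165]=0;m[240:]=0
k=max(blobs(m),key=cv2.contourArea); b=cv2.boxPoints(cv2.minAreaRect(k)); print("pad",b.tolist(),[np.round(onz(d,*p,4)).tolist() for p in b])
m=mask(im,(0,0,0),(180,255,28)); m[:,:145]=0;m[:,250:]=0;m[:180]=0;m[255:]=0
k=max(blobs(m),key=cv2.contourArea); b=cv2.boxPoints(cv2.minAreaRect(k)); print("tray",b.tolist(),[np.round(onz(d,*p,42)).tolist() for p in b])
E
```

```text
top0 red 598.5 [453.  194.   12.8  53.   77. ] (27, 44, 54, 22)
top0 red 92.5 [432.3 167.8   9.9  12.   45. ] (27, 22, 12, 13)
top0 blue 208.0 [442.5 175.   17.4  14.9  71.6] (35, 25, 17, 20)
top0 brown 114.5 [463.3 166.8   9.9  16.3  45. ] (57, 20, 15, 15)
scene0 red 549.0 [403.9 273.4  49.2  13.3  27.6] (15, 35, 47, 31)
scene0 red 67.0 [401.6 240.1   9.7   9.   76. ] (32, 10, 10, 11)
scene0 blue 147.0 [409.6 259.8  11.6  14.3  26.6] (37, 27, 16, 17)
scene0 brown 110.0 [426.7 262.7  10.   15.8  40.6] (57, 30, 13, 16)
pad [[265.7230529785156, 180.01539611816406], [339.4047546386719, 169.73423767089844], [346.8275451660156, 222.93104553222656], [273.1458435058594, 233.2122039794922]] [[521.0, 113.0, 4.0], [524.0, -94.0, 4.0], [371.0, -93.0, 4.0], [369.0, 108.0, 4.0]]
tray [[153.2032012939453, 190.79270935058594], [235.96568298339844, 186.35899353027344], [238.7682342529297, 238.6731414794922], [156.00575256347656, 243.1068572998047]] [[518.0, 411.0, 42.0], [501.0, 191.0, 42.0], [358.0, 196.0, 42.0], [375.0, 411.0, 42.0]]
```

View pics/crop_top0.png

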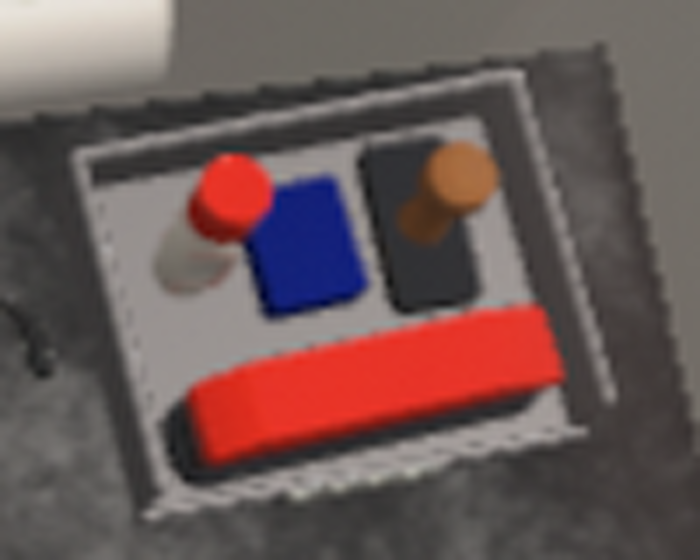

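View pics/crop_scene0.png

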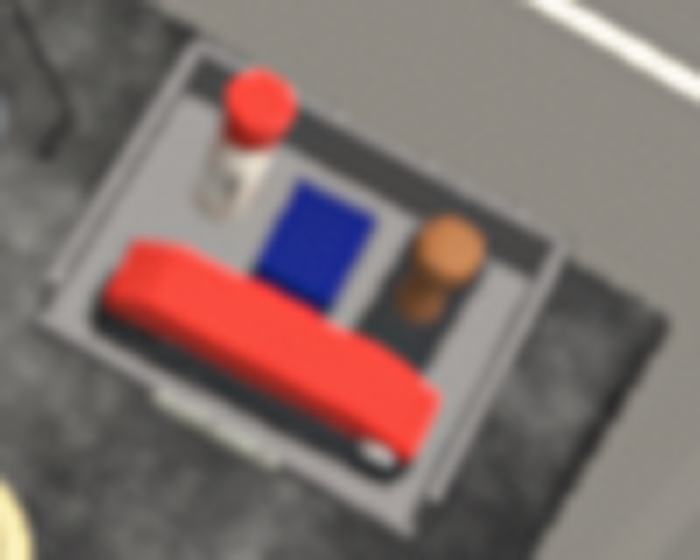

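The crops give the rim corners and show the glue stick's base on the left, the clip box in the middle, the stamp on the right and the stapler in front. Now I'll triangulate.

```bash
python3 - <<'E'
from h import *
T=load("top0");S=load("scene0")
def cr(u,v,x0,y0): return (u+.5)/7-.5+x0,(v+.5)/7-.5+y0
t=lambda u,v:cr(u,v,400,140); s=lambda u,v:cr(u,v,365,225)
def both(n,a,b,z):
    p,e=tri(ray(T,*a),ray(S,*b)); print(n,"tri",np.round(p,1),"gap",round(e,1),"top@z",np.round(onz(T,*a,z)[:2],1),"scene@z",np.round(onz(S,*b,z)[:2],1))
both("rimBL",t(82,155),s(200,48),45); both("rimBR",t(518,75),s(560,250),45)
both("lipFL",t(150,513),s(45,318),12); both("lipFR",t(585,432),s(408,530),12)
both("cap",t(235,190),s(262,95),102)
both("stampgrip",t(466,172),s(451,243),78)
for nm,a,b in [("clip BL",(245,195),(305,185)),("BR",(335,178),(375,215)),("FR",(365,290),(330,305)),("FL",(272,315),(258,270))]: both(nm,t(*a),s(*b),22)
print("stamp base",[np.round(onz(T,*t(*q),16)[:2],1).tolist() for q in [(362,145),(440,138),(478,300),(398,312)]])
for nm,a in [("BL",(195,383)),("BR",(540,308)),("FR",(562,378)),("FL",(210,462))]: print("stapler top",nm,np.round(onz(T,*t(*a),58),1))
print("scene stapler L,R front-top",[np.round(onz(S,*s(*q),58)[:2],1) for q in [(150,242),(440,400)]])
print("shelf edge h",[np.round(onz(T,423,140,z)) for z in (0,200,400)])
E
```

```text
rimBL tri [ 509.2 -289.2   38.6] gap 0.2 top@z [ 507.2 -287.7] scene@z [ 505.4 -290. ]
rimBR tri [ 519.  -465.    36.6] gap 2.7 top@z [ 517.4 -462.7] scene@z [ 512.8 -464.3]
lipFL tri [ 372.3 -298.1    3. ] gap 1.0 top@z [ 370.  -295.6] scene@z [ 368.8 -299.5]
lipFR tri [ 381.1 -472.3    5.8] gap 0.2 top@z [ 379.6 -469.9] scene@z [ 378.3 -472.3]
cap tri [ 469.8 -329.2   98.5] gap 2.1 top@z [ 467.8 -327.6] scene@z [ 468.8 -330.1]
stampgrip tri [ 473.5 -425.5   69.9] gap 0.6 top@z [ 470.8 -422.4] scene@z [ 469.2 -425.8]
clip BL tri [ 494.2 -358.2    8.3] gap 0.4 top@z [ 489.8 -354.1] scene@z [ 486.9 -359.3]
BR tri [ 492.6 -391.1   21.3] gap 0.7 top@z [ 492.1 -390.6] scene@z [ 492.5 -391.3]
FR tri [ 447.6 -396.    13.2] gap 0.1 top@z [ 445.1 -393.2] scene@z [ 443.1 -396.4]
FL tri [ 445.9 -361.1    4.9] gap 3.4 top@z [ 439.9 -355.1] scene@z [ 438.8 -363.1]
stamp base [[506.1, -405.9], [505.0, -437.3], [436.9, -438.3], [436.2, -406.1]]
stapler top BL [ 407.8 -310.6   58. ]
stapler top BR [ 419.6 -446.2   58. ]
stapler top FR [ 391.4 -448.5   58. ]
stapler top FL [ 376.7 -310.4   58. ]
scene stapler L,R front-top [array([ 404.4, -322.4]), array([ 414.6, -455.4])]
shelf edge h [array([ 582., -343.,    0.]), array([ 508., -288.,  200.]), array([ 434., -233.,  400.])]
```

```bash
cat > go.py <<'E'
# prints tool-frame shift from the present pose to world x y z [yaw of tool y, deg]
import sys,numpy as np
from station import get_state
from scipy.spatial.transform import Rotation as R
def show(*tg):
    s=get_state(); r=R.from_quat(s["tool_rot"]); y=r.apply([0,1,0]); yaw=np.degrees(np.arctan2(y[1],y[0]))
    print("t %.2f pos %s yaw %.2f tilt %.2f w %.1f F %s q %s"%(s["time"],np.round(s["position"],1),yaw,np.degrees(np.arccos(-r.apply([0,0,1])[2])),s["gripper_width"],np.round(s["wrist_force"],1),np.round(s["q"],2)))
    for t in tg:
        print("to",t,"d",np.round(r.inv().apply(np.array(t[:3])-s["position"]),1),"wz",round(yaw-t[3],2) if len(t)>3 else "")
if __name__=="__main__": show(*[tuple(map(float,a.split(","))) for a in sys.argv[1:]])
E
R='{"dx":-41,"dy":-28}'
python3 -m crank '[{"dx":-41,"dy":-28},{"dx":-41,"dy":-28},{"dx":-41,"dy":-28},{"dx":-41,"dy":-28},{"dx":-41,"dy":-28}]' 85
python3 -m crank '[{"dx":-41,"dy":-28},{"dx":-41,"dy":-28},{"dx":-41,"dy":-28},{"dx":-41,"dy":-28},{"wz":10}]'
python3 -m crank '[{"wz":10},{"wz":10},{"wz":10},{"wz":10},{"wz":10}]'
python3 -m crank '[{"wz":10},{"wz":1},{},{}]'
python3 go.py 399,-379,160,5
```

```text
t 0.15 pos [131.1 533.9 230.9] yaw 76.20 tilt 0.05 w 85.3 F [ 0.8 -0.4 -0.2] q [ 1.25  0.35  1.65 -0.    1.14 -0.08]
to (399.0, -379.0, 160.0, 5.0) d [-477.9 -822.6   71.6] wz 71.2schema error: expected keys dx, dy, dz, wx, wy, wz
schema error: expected keys dx, dy, dz, wx, wy, wz
schema error: expected keys dx, dy, dz, wx, wy, wz
schema error: expected keys dx, dy, dz, wx, wy, wz
```

Every row needs all six keys.

```bash
python3 -m crank '[{"dx":-41,"dy":-28,"dz":0,"wx":0,"wy":0,"wz":0},{"dx":-41,"dy":-28,"dz":0,"wx":0,"wy":0,"wz":0},{"dx":-41,"dy":-28,"dz":0,"wx":0,"wy":0,"wz":0},{"dx":-41,"dy":-28,"dz":0,"wx":0,"wy":0,"wz":0},{"dx":-41,"dy":-28,"dz":0,"wx":0,"wy":0,"wz":0}]' 85
python3 -m crank '[{"dx":-41,"dy":-28,"dz":0,"wx":0,"wy":0,"wz":0},{"dx":-41,"dy":-28,"dz":0,"wx":0,"wy":0,"wz":0},{"dx":-41,"dy":-28,"dz":0,"wx":0,"wy":0,"wz":0},{"dx":-41,"dy":-28,"dz":0,"wx":0,"wy":0,"wz":0},{"dx":0,"dy":0,"dz":0,"wx":0,"wy":0,"wz":10}]'
python3 -m crank '[{"dx":0,"dy":0,"dz":0,"wx":0,"wy":0,"wz":10},{"dx":0,"dy":0,"dz":0,"wx":0,"wy":0,"wz":10},{"dx":0,"dy":0,"dz":0,"wx":0,"wy":0,"wz":10},{"dx":0,"dy":0,"dz":0,"wx":0,"wy":0,"wz":10},{"dx":0,"dy":0,"dz":0,"wx":0,"wy":0,"wz":10}]'
python3 -m crank '[{"dx":0,"dy":0,"dz":0,"wx":0,"wy":0,"wz":10},{"dx":0,"dy":0,"dz":0,"wx":0,"wy":0,"wz":1},{"dx":0,"dy":0,"dz":0,"wx":0,"wy":0,"wz":0},{"dx":0,"dy":0,"dz":0,"wx":0,"wy":0,"wz":0}]'
python3 go.py 399,-379,160,5
```

```text
time: 0.78
position: [297.6, 348.0, 231.3]
tool_rot: [0.12, 0.993, 0.0, 0.0]
wrist_force: [-0.2, 1.0, -0.3]
gripper_width: 84.6
gripper_force: 0.0
time: 1.4
position: [431.0, 199.2, 231.1]
tool_rot: [0.209, 0.978, -0.0, 0.0]
wrist_force: [-1.5, 0.3, 1.1]
gripper_width: 85.1
gripper_force: 0.0
time: 2.02
position: [429.3, 201.4, 231.1]
tool_rot: [0.603, 0.798, -0.0, -0.0]
wrist_force: [-0.3, -0.3, 0.1]
gripper_width: 84.9
gripper_force: 0.0
time: 2.52
position: [429.4, 201.4, 231.3]
tool_rot: [0.673, 0.739, -0.0, -0.0]
wrist_force: [-0.8, 0.8, 0.4]
gripper_width: 85.1
gripper_force: 0.0
t 2.52 pos [429.4 201.4 231.3] yaw 5.33 tilt 0.00 w 85.1 F [-0.8  0.8  0.4] q [ 0.34  0.21  1.84 -0.    1.09  0.25]
to (399.0, -379.0, 160.0, 5.0) d [-575.   -84.1   71.3] wz 0.33
```

```bash
python3 -m crank '[{"dx":-48,"dy":-7,"dz":0,"wx":0,"wy":0,"wz":0},{"dx":-48,"dy":-7,"dz":0,"wx":0,"wy":0,"wz":0},{"dx":-48,"dy":-7,"dz":0,"wx":0,"wy":0,"wz":0},{"dx":-48,"dy":-7,"dz":0,"wx":0,"wy":0,"wz":0},{"dx":-48,"dy":-7,"dz":0,"wx":0,"wy":0,"wz":0}]' 60 | head -2
python3 -m crank '[{"dx":-48,"dy":-7,"dz":0,"wx":0,"wy":0,"wz":0},{"dx":-48,"dy":-7,"dz":0,"wx":0,"wy":0,"wz":0},{"dx":-48,"dy":-7,"dz":0,"wx":0,"wy":0,"wz":0},{"dx":-48,"dy":-7,"dz":0,"wx":0,"wy":0,"wz":0},{"dx":-48,"dy":-7,"dz":0,"wx":0,"wy":0,"wz":0}]' | head -2
python3 -m crank '[{"dx":-48,"dy":-7,"dz":0,"wx":0,"wy":0,"wz":0},{"dx":-47,"dy":-7,"dz":0,"wx":0,"wy":0,"wz":0},{"dx":0,"dy":0,"dz":0,"wx":0,"wy":0,"wz":0},{"dx":0,"dy":0,"dz":0,"wx":0,"wy":0,"wz":0}]' | head -2
python3 - <<'E'
from station import vision
import cv2,numpy as np
d=vision.snapshot("wrist"); np.savez("wrist1.npz",**d); cv2.imwrite("pics/wrist1.png",d["color"][:,:,::-1])
from go import show; show((399,-379,60,5))
E
```

```text
time: 3.15
position: [416.1, -42.3, 231.5]
time: 3.78
position: [402.9, -284.7, 231.4]
time: 4.28
position: [397.8, -378.3, 231.0]
t 4.33 pos [ 397.9 -377.9  231.2] yaw 5.27 tilt 0.03 w 60.2 F [0.5 0.4 0.9] q [-0.84  0.35  1.65  0.    1.14 -0.94]
to (399, -379, 60, 5) d [ -1.2   1.  171.2] wz 0.27
```

View pics/wrist1.png

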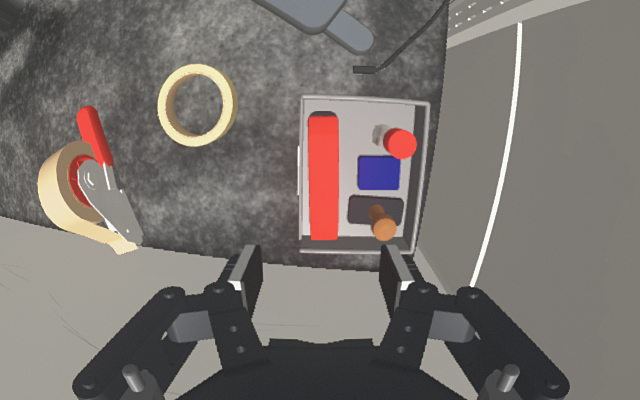

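The wrist view shows the whole bin: stapler top (309–338, 113–240), glue cap (400,143), clip box (358–400, 157–190), stamp grip (383,224). I'll refine positions from it.

```bash
cat > wm.py <<'E'
import sys
from h import *
def run(n,box=(290,90,440,260)):
    W=load(n); im=W["color"]; x0,y0,x1,y1=box; c=im[y0:y1,x0:x1]
    red=mask(c,(0,150,90),(8,255,255))|mask(c,(172,150,90),(180,255,255))
    for nm,m,z in [("red",red,None),("blue",mask(c,(110,120,50),(130,255,255)),22),("brown",mask(c,(5,80,120),(20,255,255)),78)]:
        for k in blobs(m,60):
            z_=z or (58 if cv2.contourArea(k)>2000 else 102)
            k=k.reshape(-1,2)+[x0,y0]
            p=np.array([onz(W,*q,z_,True)[:2] for q in k],np.float32)
            r=cv2.minAreaRect(p); print(nm,"z",z_,"centre",np.round(r[0],1),"size",np.round(r[1],1),"ang",round(r[2],1))
if __name__=="__main__": run(sys.argv[1])
E
python3 wm.py wrist1; python3 - <<'E'
from h import *
W=load("wrist1")
for nm,u,v,z in [("rimBL",428,103,45),("rimBR",415,252,45),("lipFL",301,97,12),("lipFR",301,252,12),("cap",400,143,102),("grip",383,230,78)]: print(nm,np.round(onz(W,u,v,z,True)[:2],1))
E
```

```text
red z 102 centre [ 466.  -328.5] size [30.2 26.5] ang 7.3
red z 58 centre [ 401.6 -380.3] size [ 30.9 135.4] ang 6.0
blue z 22 centre [ 466.8 -374. ] size [49.5 39. ] ang 5.6
brown z 78 centre [ 470.1 -421.4] size [25.5 26.3] ang 33.6
rimBL [ 507.4 -285.1]
rimBR [ 523.1 -462.4]
lipFL [ 368.1 -294.8]
lipFR [ 383.  -490.2]
cap [ 465.7 -327.9]
grip [ 468.7 -422.7]
```

```bash
python3 -m crank '[{"dx":-2.4,"dy":3.4,"dz":30,"wx":0,"wy":0,"wz":0},{"dx":0,"dy":0,"dz":45,"wx":0,"wy":0,"wz":0},{"dx":0,"dy":0,"dz":45,"wx":0,"wy":0,"wz":0},{"dx":0,"dy":0,"dz":45,"wx":0,"wy":0,"wz":0},{"dx":0,"dy":0,"dz":25,"wx":0,"wy":0,"wz":0}]' 60
python3 -m crank '[{"dx":0,"dy":0,"dz":13,"wx":0,"wy":0,"wz":0},{"dx":0,"dy":0,"dz":0,"wx":0,"wy":0,"wz":0},{"dx":0,"dy":0,"dz":0,"wx":0,"wy":0,"wz":0}]'
python3 -m crank '[{"dx":0,"dy":0,"dz":0,"wx":0,"wy":0,"wz":0},{"dx":0,"dy":0,"dz":0,"wx":0,"wy":0,"wz":0},{"dx":0,"dy":0,"dz":0,"wx":0,"wy":0,"wz":0},{"dx":0,"dy":0,"dz":0,"wx":0,"wy":0,"wz":0},{"dx":0,"dy":0,"dz":0,"wx":0,"wy":0,"wz":0}]' 20 50
python3 go.py
```

```text
time: 4.95
position: [401.3, -379.1, 39.5]
tool_rot: [0.674, 0.739, 0.0, -0.001]
wrist_force: [-0.2, -0.4, 0.6]
gripper_width: 60.1
gripper_force: 0.0
time: 5.32
position: [402.1, -381.2, 29.5]
tool_rot: [0.674, 0.739, -0.0, 0.001]
wrist_force: [-0.1, 0.4, 1.2]
gripper_width: 59.8
gripper_force: 0.0
time: 5.95
position: [401.8, -381.2, 29.2]
tool_rot: [0.674, 0.739, -0.0, 0.001]
wrist_force: [-1.3, 2.0, 6.7]
gripper_width: 31.2
gripper_force: 49.6
t 5.95 pos [ 401.8 -381.2   29.2] yaw 5.21 tilt 0.07 w 31.2 F [-1.3  2.   6.7] q [-0.84  0.64  1.77  0.    0.72 -0.93]
```

```bash
python3 -m crank '[{"dx":0,"dy":0,"dz":-20,"wx":0,"wy":0,"wz":0},{"dx":0,"dy":0,"dz":-40,"wx":0,"wy":0,"wz":0},{"dx":0,"dy":0,"dz":-40,"wx":0,"wy":0,"wz":0},{"dx":20,"dy":2,"dz":0,"wx":0,"wy":0,"wz":0},{"dx":48,"dy":4,"dz":0,"wx":0,"wy":0,"wz":0}]' 
python3 -m crank '[{"dx":48,"dy":4,"dz":0,"wx":0,"wy":0,"wz":0},{"dx":48,"dy":4,"dz":0,"wx":0,"wy":0,"wz":0},{"dx":48,"dy":4,"dz":0,"wx":0,"wy":0,"wz":0},{"dx":48,"dy":4,"dz":0,"wx":0,"wy":0,"wz":0},{"dx":48,"dy":4,"dz":0,"wx":0,"wy":0,"wz":0}]' |head -2
python3 -m crank '[{"dx":48,"dy":4,"dz":0,"wx":0,"wy":0,"wz":0},{"dx":31.6,"dy":3.2,"dz":0,"wx":0,"wy":0,"wz":0},{"dx":0,"dy":0,"dz":0,"wx":0,"wy":0,"wz":0},{"dx":0,"dy":0,"dz":40,"wx":0,"wy":0,"wz":0},{"dx":0,"dy":0,"dz":35,"wx":0,"wy":0,"wz":0}]' 
python3 go.py 400,8,29.4,5.2
```

```text
time: 6.58
position: [400.8, -312.0, 127.7]
tool_rot: [0.675, 0.738, 0.0, -0.0]
wrist_force: [0.1, 0.5, -3.0]
gripper_width: 30.9
gripper_force: 50.9
time: 7.2
position: [398.1, -69.7, 127.4]
time: 7.82
position: [398.6, 7.9, 51.9]
tool_rot: [0.674, 0.738, -0.0, -0.0]
wrist_force: [1.5, 0.0, -3.0]
gripper_width: 31.5
gripper_force: 50.9
t 7.83 pos [398.6   7.9  51.9] yaw 5.20 tilt 0.02 w 31.5 F [ 1.5  0.  -3. ] q [-0.1   0.41  2.16 -0.    0.57 -0.19]
to (400.0, 8.0, 29.4, 5.2) d [ 0.   1.4 22.5] wz -0.0
```

```bash
python3 -m crank '[{"dx":0,"dy":0,"dz":16,"wx":0,"wy":0,"wz":0},{"dx":0,"dy":0,"dz":6,"wx":0,"wy":0,"wz":0},{"dx":0,"dy":0,"dz":2,"wx":0,"wy":0,"wz":0},{"dx":0,"dy":0,"dz":0,"wx":0,"wy":0,"wz":0}]' 
python3 go.py
```

```text
time: 8.32
position: [399.6, 8.0, 29.7]
tool_rot: [0.674, 0.738, 0.0, 0.0]
wrist_force: [0.4, 0.4, -2.5]
gripper_width: 31.3
gripper_force: 50.9
t 8.32 pos [399.6   8.   29.7] yaw 5.20 tilt 0.05 w 31.3 F [ 0.4  0.4 -2.5] q [-0.1   0.46  2.17 -0.    0.52 -0.19]
```

```bash
python3 -m crank '[{"dx":0,"dy":0,"dz":0.6,"wx":0,"wy":0,"wz":0},{"dx":0,"dy":0,"dz":0,"wx":0,"wy":0,"wz":0}]' - 50 
python3 -m crank '[{"dx":0,"dy":0,"dz":0,"wx":0,"wy":0,"wz":0},{"dx":0,"dy":0,"dz":0,"wx":0,"wy":0,"wz":0},{"dx":0,"dy":0,"dz":-25,"wx":0,"wy":0,"wz":0},{"dx":0,"dy":0,"dz":-50,"wx":0,"wy":0,"wz":0},{"dx":0,"dy":0,"dz":-50,"wx":0,"wy":0,"wz":0}]' 60
python3 -m crank '[{"dx":-42.6,"dy":4.5,"dz":0,"wx":0,"wy":0,"wz":0},{"dx":-42.6,"dy":4.5,"dz":0,"wx":0,"wy":0,"wz":0},{"dx":-42.6,"dy":4.5,"dz":0,"wx":0,"wy":0,"wz":0},{"dx":-42.6,"dy":4.5,"dz":0,"wx":0,"wy":0,"wz":0},{"dx":-42.6,"dy":4.5,"dz":0,"wx":0,"wy":0,"wz":0}]' |head -2
python3 -m crank '[{"dx":-42.6,"dy":4.5,"dz":0,"wx":0,"wy":0,"wz":0},{"dx":-42.6,"dy":4.5,"dz":0,"wx":0,"wy":0,"wz":0},{"dx":-42.6,"dy":4.5,"dz":0,"wx":0,"wy":0,"wz":0},{"dx":0,"dy":0,"dz":0,"wx":0,"wy":0,"wz":0},{"dx":0,"dy":0,"dz":0,"wx":0,"wy":0,"wz":0}]' |head -2
python3 go.py 467,-328.5,66,5.2
```

```text
time: 8.57
position: [399.8, 8.0, 29.2]
tool_rot: [0.674, 0.739, 0.0, 0.0]
wrist_force: [-2.3, -0.5, 5.6]
gripper_width: 31.1
gripper_force: 51.9
time: 9.2
position: [399.1, 8.1, 155.1]
tool_rot: [0.674, 0.738, -0.0, -0.0]
wrist_force: [0.4, 0.6, -0.4]
gripper_width: 60.1
gripper_force: 0.0
time: 9.82
position: [441.2, -203.4, 153.7]
time: 10.45
position: [465.8, -327.4, 153.3]
t 10.45 pos [ 465.8 -327.4  153.3] yaw 5.19 tilt 0.07 w 59.8 F [ 0.1  0.8 -0.5] q [-0.69  0.48  1.67  0.    0.99 -0.79]
to (467.0, -328.5, 66.0, 5.2) d [-1.3  1.2 87.3] wz -0.01
```

```bash
python3 -m crank '[{"dx":-1.3,"dy":1,"dz":40,"wx":0,"wy":0,"wz":0},{"dx":0,"dy":0,"dz":35,"wx":0,"wy":0,"wz":0},{"dx":0,"dy":0,"dz":12,"wx":0,"wy":0,"wz":0},{"dx":0,"dy":0,"dz":0,"wx":0,"wy":0,"wz":0}]' 45 20
python3 -m crank '[{"dx":0,"dy":0,"dz":0,"wx":0,"wy":0,"wz":0},{"dx":0,"dy":0,"dz":0,"wx":0,"wy":0,"wz":0},{"dx":0,"dy":0,"dz":0,"wx":0,"wy":0,"wz":0},{"dx":0,"dy":0,"dz":0,"wx":0,"wy":0,"wz":0},{"dx":0,"dy":0,"dz":0,"wx":0,"wy":0,"wz":0}]' 15 20
python3 go.py
python3 - <<'E'
from station import vision
from h import *
for n in("top","scene"):
    d=vision.snapshot(n); np.savez(n+"1.npz",**d)
    cv2.imwrite(f"pics/{n}1.png",cv2.resize(d["color"][130:260,255:505] if n=="top" else d["color"][160:300,260:480],None,fx=3,fy=3,interpolation=2)[:,:,::-1])
E
```

```text
time: 10.95
position: [467.3, -328.7, 66.8]
tool_rot: [0.674, 0.739, -0.0, -0.0]
wrist_force: [-0.7, 1.3, 0.5]
gripper_width: 44.9
gripper_force: 0.0
time: 11.58
position: [467.9, -329.8, 68.1]
tool_rot: [0.674, 0.738, 0.0, 0.001]
wrist_force: [-0.3, 0.7, 7.3]
gripper_width: 26.2
gripper_force: 22.0
t 11.57 pos [ 467.9 -329.8   68.1] yaw 5.20 tilt 0.14 w 26.2 F [-0.3  0.7  7.3] q [-0.7   0.6   1.71  0.    0.82 -0.79]
```

View pics/scene1.png

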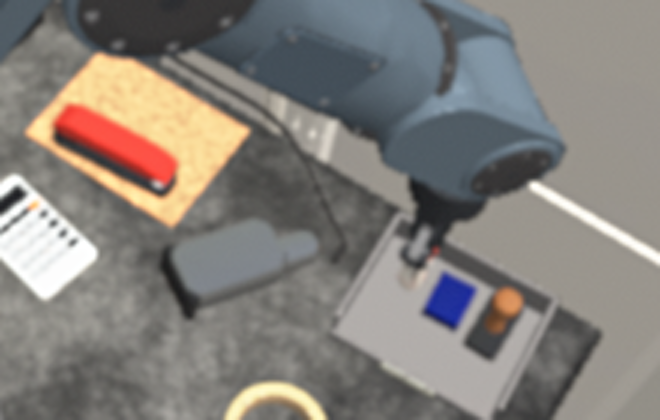

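The scene view shows the stapler upright on the pad at its front and the gripper holding the glue cap. Now I'll carry it over.

```bash
python3 -m crank '[{"dx":0,"dy":0,"dz":-10,"wx":0,"wy":0,"wz":0},{"dx":0,"dy":0,"dz":-40,"wx":0,"wy":0,"wz":0},{"dx":0,"dy":0,"dz":-40,"wx":0,"wy":0,"wz":0},{"dx":20,"dy":2,"dz":0,"wx":0,"wy":0,"wz":0},{"dx":45,"dy":4.5,"dz":0,"wx":0,"wy":0,"wz":0}]' 
python3 -m crank '[{"dx":45,"dy":4.5,"dz":0,"wx":0,"wy":0,"wz":0},{"dx":45,"dy":4.5,"dz":0,"wx":0,"wy":0,"wz":0},{"dx":45,"dy":4.5,"dz":0,"wx":0,"wy":0,"wz":0},{"dx":45,"dy":4.5,"dz":0,"wx":0,"wy":0,"wz":0},{"dx":45,"dy":4.5,"dz":0,"wx":0,"wy":0,"wz":0}]' |head -2
python3 -m crank '[{"dx":45,"dy":4.5,"dz":0,"wx":0,"wy":0,"wz":0},{"dx":45,"dy":4.5,"dz":0,"wx":0,"wy":0,"wz":0},{"dx":3,"dy":0,"dz":0,"wx":0,"wy":0,"wz":0},{"dx":0,"dy":0,"dz":40,"wx":0,"wy":0,"wz":0},{"dx":0,"dy":0,"dz":30,"wx":0,"wy":0,"wz":0}]' 
python3 -m crank '[{"dx":0,"dy":0,"dz":10,"wx":0,"wy":0,"wz":0},{"dx":0,"dy":0,"dz":6,"wx":0,"wy":0,"wz":0},{"dx":0,"dy":0,"dz":2,"wx":0,"wy":0,"wz":0},{"dx":0,"dy":0,"dz":0,"wx":0,"wy":0,"wz":0}]' 
python3 go.py
```

```text
time: 12.3
position: [467.5, -263.4, 156.7]
tool_rot: [0.675, 0.738, 0.0, 0.0]
wrist_force: [0.7, 0.8, -0.8]
gripper_width: 26.4
gripper_force: 21.4
time: 12.92
position: [468.9, -35.9, 156.3]
time: 13.55
position: [469.5, 55.4, 85.3]
tool_rot: [0.674, 0.739, -0.0, -0.0]
wrist_force: [-0.2, -0.5, 0.1]
gripper_width: 26.2
gripper_force: 21.4
time: 14.05
position: [470.7, 55.6, 69.3]
tool_rot: [0.674, 0.738, 0.0, 0.0]
wrist_force: [-0.3, 0.6, 0.2]
gripper_width: 26.2
gripper_force: 21.4
t 14.05 pos [470.7  55.6  69.3] yaw 5.20 tilt 0.06 w 26.2 F [-0.3  0.6  0.2] q [ 0.02  0.47  1.97  0.    0.7  -0.07]
```

```bash
python3 -m crank '[{"dx":0,"dy":0,"dz":1,"wx":0,"wy":0,"wz":0},{"dx":0,"dy":0,"dz":0,"wx":0,"wy":0,"wz":0}]' | sed -n '2p;4p'
python3 -m crank '[{"dx":0,"dy":0,"dz":0.7,"wx":0,"wy":0,"wz":0},{"dx":0,"dy":0,"dz":0,"wx":0,"wy":0,"wz":0}]' | sed -n '2p;4p'
```

```text
position: [470.7, 55.6, 68.1]
wrist_force: [-0.2, -0.4, 3.3]
position: [471.0, 55.6, 68.0]
wrist_force: [-2.9, -0.5, 14.4]
```

```bash
python3 -m crank '[{"dx":0,"dy":0,"dz":-0.7,"wx":0,"wy":0,"wz":0},{"dx":0,"dy":0,"dz":0,"wx":0,"wy":0,"wz":0}]' | sed -n '2p;4p'
python3 -m crank '[{"dx":0,"dy":0,"dz":0,"wx":0,"wy":0,"wz":0},{"dx":0,"dy":0,"dz":0,"wx":0,"wy":0,"wz":0},{"dx":0,"dy":0,"dz":-20,"wx":0,"wy":0,"wz":0},{"dx":0,"dy":0,"dz":-40,"wx":0,"wy":0,"wz":0},{"dx":0,"dy":0,"dz":-40,"wx":0,"wy":0,"wz":0}]' 50
python3 -m crank '[{"dx":-47.6,"dy":-4.4,"dz":0,"wx":0,"wy":0,"wz":0},{"dx":-47.6,"dy":-4.4,"dz":0,"wx":0,"wy":0,"wz":0},{"dx":-47.6,"dy":-4.4,"dz":0,"wx":0,"wy":0,"wz":0},{"dx":-47.6,"dy":-4.4,"dz":0,"wx":0,"wy":0,"wz":0},{"dx":-47.6,"dy":-4.4,"dz":0,"wx":0,"wy":0,"wz":0}]' |head -2
python3 -m crank '[{"dx":-47.6,"dy":-4.4,"dz":0,"wx":0,"wy":0,"wz":0},{"dx":-47.6,"dy":-4.4,"dz":0,"wx":0,"wy":0,"wz":0},{"dx":-47.6,"dy":-4.4,"dz":0,"wx":0,"wy":0,"wz":0},{"dx":-47.6,"dy":-4.4,"dz":0,"wx":0,"wy":0,"wz":0},{"dx":-47.6,"dy":-4.4,"dz":0,"wx":0,"wy":0,"wz":0}]' |head -2
python3 -m crank '[{"dx":0,"dy":0,"dz":0,"wx":0,"wy":0,"wz":0},{"dx":0,"dy":0,"dz":0,"wx":0,"wy":0,"wz":0}]' |head -2
python3 - <<'E'
from go import show; show((470,-422,40,5.2))
from station import vision
from h import *
d=vision.snapshot("top"); np.savez("top2.npz",**d); d=vision.snapshot("scene"); np.savez("scene2.npz",**d)
cv2.imwrite("pics/scene2.png",cv2.resize(d["color"][160:300,260:480],None,fx=3,fy=3,interpolation=2)[:,:,::-1])
E
```

```text
position: [470.7, 55.6, 68.1]
wrist_force: [-1.4, -1.1, 8.5]
time: 15.42
position: [470.0, 55.6, 168.6]
tool_rot: [0.674, 0.738, -0.0, -0.0]
wrist_force: [0.2, 0.3, 0.8]
gripper_width: 49.5
gripper_force: 0.0
time: 16.05
position: [469.8, -185.0, 167.6]
time: 16.68
position: [469.4, -423.9, 167.4]
time: 16.92
position: [469.5, -421.9, 167.2]
t 16.93 pos [ 469.5 -421.9  167.2] yaw 5.19 tilt 0.07 w 50.0 F [-0.   0.5  0.2] q [-0.81  0.56  1.49  0.    1.09 -0.9 ]
to (470, -422, 40, 5.2) d [ -0.3   0.6 127.2] wz -0.01
```

View pics/scene2.png

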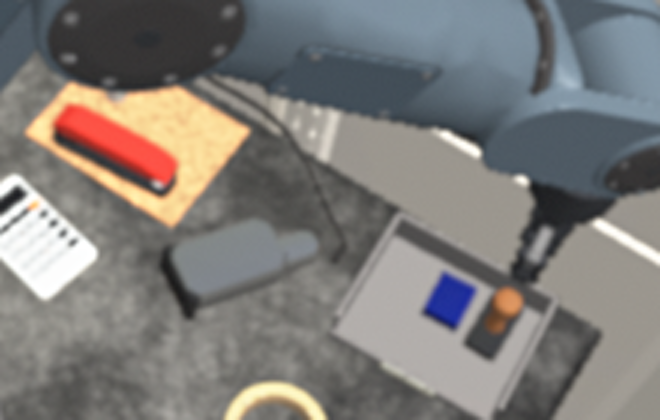

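The glue stick is hidden behind the arm, and the clip box and stamp are undisturbed. I'll descend on the stamp.

```bash
python3 -m crank '[{"dx":-0.3,"dy":0.5,"dz":40,"wx":0,"wy":0,"wz":0},{"dx":0,"dy":0,"dz":40,"wx":0,"wy":0,"wz":0},{"dx":0,"dy":0,"dz":35,"wx":0,"wy":0,"wz":0},{"dx":0,"dy":0,"dz":12,"wx":0,"wy":0,"wz":0},{"dx":0,"dy":0,"dz":0,"wx":0,"wy":0,"wz":0}]' 50 25
python3 -m crank '[{"dx":0,"dy":0,"dz":0,"wx":0,"wy":0,"wz":0},{"dx":0,"dy":0,"dz":0,"wx":0,"wy":0,"wz":0},{"dx":0,"dy":0,"dz":0,"wx":0,"wy":0,"wz":0},{"dx":0,"dy":0,"dz":0,"wx":0,"wy":0,"wz":0},{"dx":0,"dy":0,"dz":0,"wx":0,"wy":0,"wz":0}]' 15 25
python3 go.py 470,-35,40
```

```text
time: 17.65
position: [470.5, -422.3, 40.9]
tool_rot: [0.674, 0.739, 0.0, -0.0]
wrist_force: [-0.7, 0.1, 0.2]
gripper_width: 50.1
gripper_force: 0.0
time: 18.27
position: [470.8, -423.3, 42.4]
tool_rot: [0.674, 0.738, -0.0, 0.001]
wrist_force: [-1.4, 2.1, 7.0]
gripper_width: 25.5
gripper_force: 24.5
t 18.27 pos [ 470.8 -423.3   42.4] yaw 5.21 tilt 0.13 w 25.5 F [-1.4  2.1  7. ] q [-0.81  0.73  1.55 -0.    0.86 -0.9 ]
to (470.0, -35.0, 40.0) d [386.7  34.4   1.7] wz
```

```bash
python3 -m crank '[{"dx":0,"dy":0,"dz":-10,"wx":0,"wy":0,"wz":0},{"dx":0,"dy":0,"dz":-40,"wx":0,"wy":0,"wz":0},{"dx":0,"dy":0,"dz":-40,"wx":0,"wy":0,"wz":0},{"dx":20,"dy":2,"dz":0,"wx":0,"wy":0,"wz":0},{"dx":45,"dy":4,"dz":0,"wx":0,"wy":0,"wz":0}]' 
python3 -m crank '[{"dx":45,"dy":4,"dz":0,"wx":0,"wy":0,"wz":0},{"dx":45,"dy":4,"dz":0,"wx":0,"wy":0,"wz":0},{"dx":45,"dy":4,"dz":0,"wx":0,"wy":0,"wz":0},{"dx":45,"dy":4,"dz":0,"wx":0,"wy":0,"wz":0},{"dx":45,"dy":4,"dz":0,"wx":0,"wy":0,"wz":0}]' |head -2
python3 -m crank '[{"dx":45,"dy":4,"dz":0,"wx":0,"wy":0,"wz":0},{"dx":45,"dy":4,"dz":0,"wx":0,"wy":0,"wz":0},{"dx":5,"dy":0,"dz":0,"wx":0,"wy":0,"wz":0},{"dx":0,"dy":0,"dz":40,"wx":0,"wy":0,"wz":0},{"dx":0,"dy":0,"dz":30,"wx":0,"wy":0,"wz":0}]' 
python3 -m crank '[{"dx":0,"dy":0,"dz":10,"wx":0,"wy":0,"wz":0},{"dx":0,"dy":0,"dz":6,"wx":0,"wy":0,"wz":0},{"dx":0,"dy":0,"dz":2,"wx":0,"wy":0,"wz":0},{"dx":0,"dy":0,"dz":0,"wx":0,"wy":0,"wz":0}]' 
python3 -m crank '[{"dx":0,"dy":0,"dz":1,"wx":0,"wy":0,"wz":0},{"dx":0,"dy":0,"dz":0,"wx":0,"wy":0,"wz":0}]' | sed -n '2p;4p'
```

```text
time: 18.9
position: [470.4, -357.9, 132.0]
tool_rot: [0.675, 0.738, -0.0, 0.001]
wrist_force: [1.4, 0.6, -1.5]
gripper_width: 25.4
gripper_force: 24.8
time: 19.52
position: [469.9, -130.2, 131.6]
time: 20.15
position: [469.4, -36.7, 60.3]
tool_rot: [0.674, 0.738, 0.0, 0.001]
wrist_force: [-0.3, -0.2, -0.9]
gripper_width: 25.4
gripper_force: 24.8
time: 20.65
position: [469.6, -36.3, 43.3]
tool_rot: [0.674, 0.738, 0.0, 0.0]
wrist_force: [-0.0, -0.3, -2.2]
gripper_width: 24.8
gripper_force: 24.8
position: [469.7, -36.1, 42.4]
wrist_force: [-0.9, 0.9, 5.5]
```

```bash
python3 -m crank '[{"dx":0,"dy":0,"dz":0,"wx":0,"wy":0,"wz":0},{"dx":0,"dy":0,"dz":0,"wx":0,"wy":0,"wz":0},{"dx":0,"dy":0,"dz":-20,"wx":0,"wy":0,"wz":0},{"dx":0,"dy":0,"dz":-50,"wx":0,"wy":0,"wz":0},{"dx":0,"dy":0,"dz":-50,"wx":0,"wy":0,"wz":0}]' 50
python3 -m crank '[{"dx":0,"dy":0,"dz":-40,"wx":0,"wy":0,"wz":0},{"dx":-30,"dy":-20,"dz":0,"wx":0,"wy":0,"wz":0},{"dx":-40,"dy":-25,"dz":0,"wx":0,"wy":0,"wz":0},{"dx":0,"dy":0,"dz":0,"wx":0,"wy":0,"wz":0},{"dx":0,"dy":0,"dz":0,"wx":0,"wy":0,"wz":0}]' |head -2
python3 - <<'E'
from go import show; show((467,-374.5,150,94.5))
from station import vision
from h import *
d=vision.snapshot("wrist"); np.savez("wrist2.npz",**d); cv2.imwrite("pics/wrist2.png",d["color"][:,:,::-1])
E
```

```text
time: 21.52
position: [468.9, -36.1, 162.9]
tool_rot: [0.674, 0.738, -0.0, -0.0]
wrist_force: [0.9, -0.7, 0.8]
gripper_width: 49.5
gripper_force: 0.0
time: 22.15
position: [430.9, -109.8, 201.7]
t 22.15 pos [ 430.9 -109.8  201.7] yaw 5.17 tilt 0.01 w 49.5 F [ 0.7 -0.4 -0.1] q [-0.35  0.2   1.94  0.    1.   -0.44]
to (467, -374.5, 150, 94.5) d [-266.9   12.1   51.7] wz -89.33
```

View pics/wrist2.png

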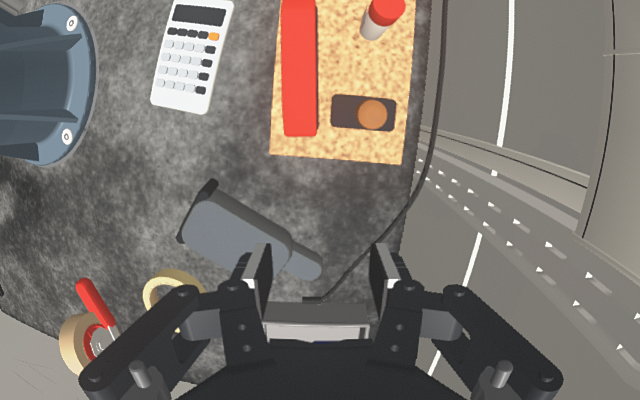

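The picture shows the stapler, glue stick (385,10) and stamp (370,113) all upright on the pad. Next is the clip box.

```bash
python3 -m crank '[{"dx":-44.5,"dy":2,"dz":0,"wx":0,"wy":0,"wz":0},{"dx":-44.5,"dy":2,"dz":0,"wx":0,"wy":0,"wz":0},{"dx":-44.5,"dy":2,"dz":0,"wx":0,"wy":0,"wz":0},{"dx":-44.5,"dy":2,"dz":0,"wx":0,"wy":0,"wz":0},{"dx":-44.5,"dy":2,"dz":0,"wx":0,"wy":0,"wz":0}]' 62 30|head -2
python3 -m crank '[{"dx":-44.5,"dy":2,"dz":0,"wx":0,"wy":0,"wz":0},{"dx":0,"dy":0,"dz":0,"wx":0,"wy":0,"wz":-9.9},{"dx":0,"dy":0,"dz":0,"wx":0,"wy":0,"wz":-9.9},{"dx":0,"dy":0,"dz":0,"wx":0,"wy":0,"wz":-9.9},{"dx":0,"dy":0,"dz":0,"wx":0,"wy":0,"wz":-9.9}]' |head -2
python3 -m crank '[{"dx":0,"dy":0,"dz":0,"wx":0,"wy":0,"wz":-9.9},{"dx":0,"dy":0,"dz":0,"wx":0,"wy":0,"wz":-9.9},{"dx":0,"dy":0,"dz":0,"wx":0,"wy":0,"wz":-9.9},{"dx":0,"dy":0,"dz":0,"wx":0,"wy":0,"wz":-9.9},{"dx":0,"dy":0,"dz":0,"wx":0,"wy":0,"wz":-9.9}]' |head -2
python3 -m crank '[{"dx":0,"dy":0,"dz":0,"wx":0,"wy":0,"wz":0},{"dx":0,"dy":0,"dz":0,"wx":0,"wy":0,"wz":0}]' |head -2
python3 - <<'E'
from go import show; show((467,-374.5,6,94.5))
from station import vision
from h import *
d=vision.snapshot("wrist"); np.savez("wrist3.npz",**d)
m=mask(d["color"],(110,120,50),(130,255,255))
for k in blobs(m,300):
    k=k.reshape(-1,2); r=cv2.minAreaRect(np.array([onz(d,*q,22,True)[:2] for q in k],np.float32)); print(k.mean(0),np.round(r[0],1),np.round(r[1],1),r[2])
E
```

```text
time: 22.82
position: [461.8, -331.2, 201.5]
time: 23.45
position: [467.8, -373.8, 201.3]
time: 24.08
position: [467.8, -373.8, 201.4]
time: 24.32
position: [467.3, -374.3, 201.6]
t 24.32 pos [ 467.3 -374.3  201.6] yaw 94.13 tilt 0.01 w 61.7 F [ 0.5  0.1 -0.5] q [-0.75  0.47  1.55  0.    1.12 -2.4 ]
to (467, -374.5, 6, 94.5) d [  0.3  -0.2 195.6] wz -0.37
[319.53289474 174.96710526] [ 466.6 -375. ] [49.6 38.1] 4.939225196838379
```

```bash
python3 -m crank '[{"dx":0.5,"dy":-0.6,"dz":45,"wx":0,"wy":0,"wz":-0.6},{"dx":0,"dy":0,"dz":45,"wx":0,"wy":0,"wz":0},{"dx":0,"dy":0,"dz":45,"wx":0,"wy":0,"wz":0},{"dx":0,"dy":0,"dz":40,"wx":0,"wy":0,"wz":0},{"dx":0,"dy":0,"dz":15,"wx":0,"wy":0,"wz":0}]' 62 30 
python3 -m crank '[{"dx":0,"dy":0,"dz":6,"wx":0,"wy":0,"wz":0},{"dx":0,"dy":0,"dz":0,"wx":0,"wy":0,"wz":0},{"dx":0,"dy":0,"dz":0,"wx":0,"wy":0,"wz":0}]'
python3 -m crank '[{"dx":0,"dy":0,"dz":0,"wx":0,"wy":0,"wz":0},{"dx":0,"dy":0,"dz":0,"wx":0,"wy":0,"wz":0},{"dx":0,"dy":0,"dz":0,"wx":0,"wy":0,"wz":0},{"dx":0,"dy":0,"dz":0,"wx":0,"wy":0,"wz":0},{"dx":0,"dy":0,"dz":0,"wx":0,"wy":0,"wz":0}]' 30 30
python3 go.py
```

```text
time: 25.0
position: [465.7, -374.6, 9.7]
tool_rot: [-0.042, 0.999, 0.001, -0.001]
wrist_force: [-1.0, -1.4, -0.2]
gripper_width: 61.9
gripper_force: 0.0
time: 25.38
position: [467.0, -375.9, 7.0]
tool_rot: [-0.043, 0.999, -0.001, 0.001]
wrist_force: [0.6, 0.5, 0.8]
gripper_width: 62.0
gripper_force: 0.0
time: 26.0
position: [466.8, -375.8, 6.6]
tool_rot: [-0.043, 0.999, -0.0, 0.0]
wrist_force: [-0.8, -0.1, 6.0]
gripper_width: 39.6
gripper_force: 30.7
t 26.00 pos [ 466.8 -375.8    6.6] yaw 94.90 tilt 0.07 w 39.6 F [-0.8 -0.1  6. ] q [-0.76  0.74  1.65 -0.    0.75 -2.41]
```

```bash
python3 -m crank '[{"dx":0,"dy":0,"dz":-10,"wx":0,"wy":0,"wz":0},{"dx":0,"dy":0,"dz":-50,"wx":0,"wy":0,"wz":0},{"dx":0,"dy":0,"dz":-50,"wx":0,"wy":0,"wz":0},{"dx":0,"dy":0,"dz":-55,"wx":0,"wy":0,"wz":0},{"dx":-2.6,"dy":49.4,"dz":0,"wx":0,"wy":0,"wz":0}]' 
python3 -m crank '[{"dx":-2.6,"dy":49.4,"dz":0,"wx":0,"wy":0,"wz":0},{"dx":-2.6,"dy":49.4,"dz":0,"wx":0,"wy":0,"wz":0},{"dx":-2.6,"dy":49.4,"dz":0,"wx":0,"wy":0,"wz":0},{"dx":-2.6,"dy":49.4,"dz":0,"wx":0,"wy":0,"wz":0},{"dx":-2.6,"dy":49.4,"dz":0,"wx":0,"wy":0,"wz":0}]' 
python3 -m crank '[{"dx":-2.6,"dy":49.4,"dz":0,"wx":0,"wy":0,"wz":0},{"dx":-2.6,"dy":49.4,"dz":0,"wx":0,"wy":0,"wz":0},{"dx":-2.6,"dy":49.4,"dz":0,"wx":0,"wy":0,"wz":0},{"dx":-2.6,"dy":49.4,"dz":0,"wx":0,"wy":0,"wz":0},{"dx":-2.6,"dy":49.4,"dz":0,"wx":0,"wy":0,"wz":0}]' |head -2
python3 -m crank '[{"dx":-2.6,"dy":49.4,"dz":0,"wx":0,"wy":0,"wz":0},{"dx":-2.6,"dy":49.4,"dz":0,"wx":0,"wy":0,"wz":0},{"dx":-2.6,"dy":49.4,"dz":0,"wx":0,"wy":0,"wz":0},{"dx":-2.6,"dy":49.4,"dz":0,"wx":0,"wy":0,"wz":0},{"dx":0,"dy":0,"dz":0,"wx":0,"wy":0,"wz":0}]' |head -2
python3 - <<'E'
from go import show; show((443,366,6,-4))
from station import vision
from h import *
d=vision.snapshot("wrist"); np.savez("wrist4.npz",**d); cv2.imwrite("pics/wrist4.png",d["color"][:,:,::-1])
E
```

```text
time: 26.62
position: [466.4, -328.5, 175.6]
tool_rot: [-0.041, 0.999, -0.003, 0.003]
wrist_force: [0.3, 0.7, -1.2]
gripper_width: 39.5
gripper_force: 30.6
time: 27.25
position: [456.4, -77.2, 171.4]
tool_rot: [-0.043, 0.999, -0.0, 0.0]
wrist_force: [-0.1, 0.1, -0.3]
gripper_width: 39.3
gripper_force: 30.6
time: 27.88
position: [448.2, 170.1, 171.4]
time: 28.5
position: [441.4, 368.7, 171.1]
t 28.50 pos [441.4 368.7 171.1] yaw 95.08 tilt 0.05 w 39.4 F [-0.1 -0.5 -0.4] q [ 0.61  0.46  1.64  0.    1.03 -1.04]
to (443, 366, 6, -4) d [ -1.3  -3.  165.1] wz 99.08
```

View pics/wrist4.png

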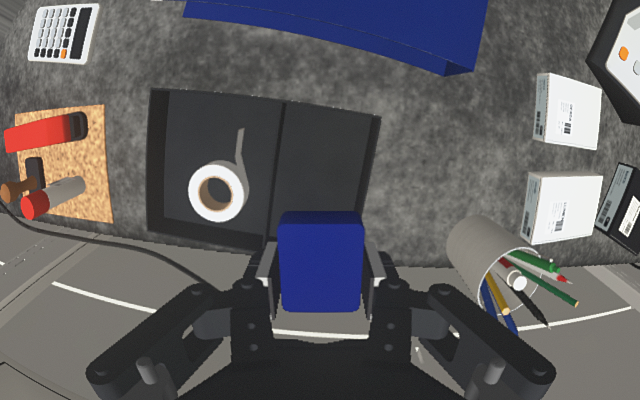

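```bash
python3 - <<'E'
from h import *
d=load("wrist4")
for n,u,v,z in [("rim F pad side",150,89,42),("rim F far",380,117,42),("rim B pad",148,229,42),("div F",284,102,35),("div B",278,205,35),("far wall mid",365,195,42)]: print(n,np.round(onz(d,u,v,z,True)[:2],1))
print(np.round(proj(d,(443,366,2),True)))
E
```

```text
rim F pad side [356.4 198.1]
rim F far [371.5 415.9]
rim B pad [501.7 189.4]
div F [366.4 330.1]
div B [463.4 330.6]
far wall mid [444.1 411.1]
[317. 179.]
```

```bash
python3 -m crank '[{"dx":0,"dy":0,"dz":0,"wx":0,"wy":0,"wz":9.9},{"dx":0,"dy":0,"dz":0,"wx":0,"wy":0,"wz":9.9},{"dx":0,"dy":0,"dz":0,"wx":0,"wy":0,"wz":9.9},{"dx":0,"dy":0,"dz":0,"wx":0,"wy":0,"wz":9.9},{"dx":0,"dy":0,"dz":0,"wx":0,"wy":0,"wz":9.9}]' |head -2
python3 -m crank '[{"dx":0,"dy":0,"dz":0,"wx":0,"wy":0,"wz":9.9},{"dx":0,"dy":0,"dz":0,"wx":0,"wy":0,"wz":9.9},{"dx":0,"dy":0,"dz":0,"wx":0,"wy":0,"wz":9.9},{"dx":0,"dy":0,"dz":0,"wx":0,"wy":0,"wz":9.9},{"dx":0,"dy":0,"dz":0,"wx":0,"wy":0,"wz":9.9}]' |head -2
python3 -m crank '[{"dx":0,"dy":0,"dz":40,"wx":0,"wy":0,"wz":0},{"dx":0,"dy":0,"dz":45,"wx":0,"wy":0,"wz":0},{"dx":0,"dy":0,"dz":45,"wx":0,"wy":0,"wz":0},{"dx":0,"dy":0,"dz":25,"wx":0,"wy":0,"wz":0},{"dx":0,"dy":0,"dz":0,"wx":0,"wy":0,"wz":0}]'
python3 go.py 440,368.5,5,-4
```

```text
time: 29.18
position: [442.1, 365.0, 171.1]
time: 29.8
position: [442.1, 365.0, 171.1]
time: 30.42
position: [441.3, 364.7, 14.7]
tool_rot: [0.732, 0.681, -0.002, -0.0]
wrist_force: [-0.6, 0.7, -0.9]
gripper_width: 39.1
gripper_force: 30.7
t 30.43 pos [441.3 364.7  14.7] yaw -4.16 tilt 0.19 w 39.1 F [-0.6  0.7 -0.9] q [ 0.61  0.69  1.72 -0.    0.73  0.68]
to (440.0, 368.5, 5.0, -4.0) d [ 3.8 -1.6  9.6] wz -0.16
```

```bash
python3 -m crank '[{"dx":3.5,"dy":0,"dz":6,"wx":0,"wy":0,"wz":0},{"dx":0,"dy":0,"dz":2.5,"wx":0,"wy":0,"wz":0},{"dx":0,"dy":0,"dz":0,"wx":0,"wy":0,"wz":0}]' | sed -n '2p;4p'
python3 -m crank '[{"dx":0,"dy":0,"dz":1,"wx":0,"wy":0,"wz":0},{"dx":0,"dy":0,"dz":0,"wx":0,"wy":0,"wz":0}]' | sed -n '2p;4p'
```

```text
position: [442.4, 369.8, 7.7]
wrist_force: [0.2, 0.9, -0.8]
position: [442.2, 369.7, 6.3]
wrist_force: [0.3, 0.2, -0.0]
```

```bash
python3 -m crank '[{"dx":0,"dy":0,"dz":1,"wx":0,"wy":0,"wz":0},{"dx":0,"dy":0,"dz":0,"wx":0,"wy":0,"wz":0}]' | sed -n '2p;4p'
python3 -m crank '[{"dx":0,"dy":0,"dz":0.7,"wx":0,"wy":0,"wz":0},{"dx":0,"dy":0,"dz":0,"wx":0,"wy":0,"wz":0}]' | sed -n '2p;4p'
```

```text
position: [442.2, 369.7, 5.1]
wrist_force: [-0.4, 0.6, 0.3]
position: [442.2, 369.7, 5.1]
wrist_force: [-1.9, -2.1, 7.5]
```

```bash
python3 -m crank '[{"dx":0,"dy":0,"dz":0,"wx":0,"wy":0,"wz":0},{"dx":0,"dy":0,"dz":0,"wx":0,"wy":0,"wz":0},{"dx":0,"dy":0,"dz":0,"wx":0,"wy":0,"wz":0},{"dx":0,"dy":0,"dz":-20,"wx":0,"wy":0,"wz":0},{"dx":0,"dy":0,"dz":-50,"wx":0,"wy":0,"wz":0}]' 55
python3 -m crank '[{"dx":0,"dy":0,"dz":-50,"wx":0,"wy":0,"wz":0},{"dx":0,"dy":0,"dz":-40,"wx":0,"wy":0,"wz":0},{"dx":0,"dy":0,"dz":0,"wx":0,"wy":0,"wz":-9.4},{"dx":-45,"dy":0,"dz":0,"wx":0,"wy":0,"wz":0},{"dx":-45,"dy":0,"dz":0,"wx":0,"wy":0,"wz":0}]' |head -2
python3 -m crank '[{"dx":-45,"dy":0,"dz":0,"wx":0,"wy":0,"wz":0},{"dx":0,"dy":0,"dz":0,"wx":0,"wy":0,"wz":0},{"dx":0,"dy":0,"dz":0,"wx":0,"wy":0,"wz":0}]' |head -2
python3 - <<'E'
from go import show; show((471,55.6,166,5.2))
from station import vision
from h import *
d=vision.snapshot("wrist"); np.savez("wrist5.npz",**d); cv2.imwrite("pics/wrist5.png",d["color"][:,:,::-1])
E
```

```text
time: 32.17
position: [441.3, 369.1, 74.8]
tool_rot: [0.732, 0.681, -0.002, -0.0]
wrist_force: [0.2, 0.1, 0.6]
gripper_width: 55.0
gripper_force: 0.0
time: 32.8
position: [450.5, 279.2, 165.8]
time: 33.17
position: [454.9, 235.7, 165.5]
t 33.17 pos [454.9 235.7 165.5] yaw 5.28 tilt 0.08 w 55.1 F [ 0.3  0.2 -0.3] q [0.39 0.36 1.81 0.   0.96 0.29]
to (471, 55.6, 166, 5.2) d [-180.8   -0.6   -0.6] wz 0.08
```

View pics/wrist5.png

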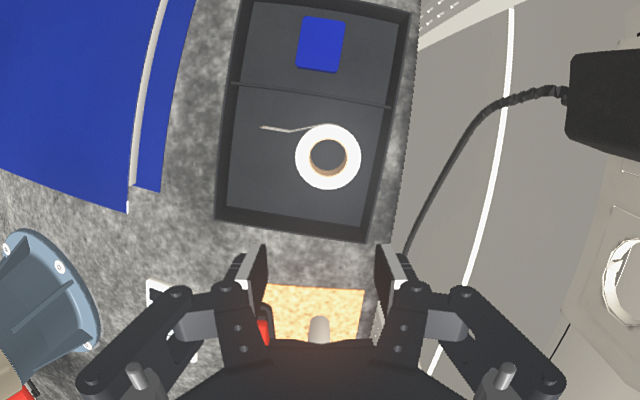

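The clip box (320,43) lies flat in the smaller compartment and the roll is untouched. Now I'll return the glue stick.

```bash
python3 -m crank '[{"dx":-45,"dy":0,"dz":0,"wx":0,"wy":0,"wz":0},{"dx":-45,"dy":0,"dz":0,"wx":0,"wy":0,"wz":0},{"dx":-45,"dy":0,"dz":0,"wx":0,"wy":0,"wz":0},{"dx":-45.8,"dy":-0.6,"dz":0,"wx":0,"wy":0,"wz":0},{"dx":0,"dy":0,"dz":0,"wx":0,"wy":0,"wz":0}]' 50 20 |head -2
python3 -m crank '[{"dx":0,"dy":0,"dz":0,"wx":0,"wy":0,"wz":0}]'|head -2
python3 go.py 470.8,55.6,67,5.2
```

```text
time: 33.85
position: [471.2, 53.9, 164.8]
time: 33.98
position: [470.9, 56.1, 164.6]
t 33.98 pos [470.9  56.1 164.6] yaw 5.34 tilt 0.01 w 50.2 F [-0.6  0.2  0.4] q [ 0.02  0.3   1.91  0.    0.93 -0.07]
to (470.8, 55.6, 67.0, 5.2) d [-0.5 -0.2 97.6] wz 0.14
```

```bash
python3 -m crank '[{"dx":0,"dy":0,"dz":40,"wx":0,"wy":0,"wz":0},{"dx":0,"dy":0,"dz":40,"wx":0,"wy":0,"wz":0},{"dx":0,"dy":0,"dz":17,"wx":0,"wy":0,"wz":0},{"dx":0,"dy":0,"dz":0,"wx":0,"wy":0,"wz":0}]' 50 20|sed -n '2p;4p'
python3 -m crank '[{"dx":0,"dy":0,"dz":0,"wx":0,"wy":0,"wz":0},{"dx":0,"dy":0,"dz":0,"wx":0,"wy":0,"wz":0},{"dx":0,"dy":0,"dz":0,"wx":0,"wy":0,"wz":0},{"dx":0,"dy":0,"dz":0,"wx":0,"wy":0,"wz":0},{"dx":0,"dy":0,"dz":0,"wx":0,"wy":0,"wz":0}]' 15 20
python3 go.py 467.6,-329.3,67,5.2
```

```text
position: [470.1, 56.4, 66.6]
wrist_force: [0.3, 0.5, 0.4]
time: 35.1
position: [471.5, 55.3, 68.3]
tool_rot: [0.674, 0.739, 0.001, 0.001]
wrist_force: [-0.6, 0.4, 7.0]
gripper_width: 25.7
gripper_force: 23.0
t 35.10 pos [471.5  55.3  68.3] yaw 5.29 tilt 0.10 w 25.7 F [-0.6  0.4  7. ] q [ 0.02  0.47  1.97  0.    0.7  -0.07]
to (467.6, -329.3, 67.0, 5.2) d [-382.6  -39.3    1.3] wz 0.09
```

```bash
python3 -m crank '[{"dx":0,"dy":0,"dz":-10,"wx":0,"wy":0,"wz":0},{"dx":0,"dy":0,"dz":-40,"wx":0,"wy":0,"wz":0},{"dx":0,"dy":0,"dz":-40,"wx":0,"wy":0,"wz":0},{"dx":-20,"dy":-2,"dz":0,"wx":0,"wy":0,"wz":0},{"dx":-45,"dy":-4.6,"dz":0,"wx":0,"wy":0,"wz":0}]' |head -2
python3 -m crank '[{"dx":-45,"dy":-4.6,"dz":0,"wx":0,"wy":0,"wz":0},{"dx":-45,"dy":-4.6,"dz":0,"wx":0,"wy":0,"wz":0},{"dx":-45,"dy":-4.6,"dz":0,"wx":0,"wy":0,"wz":0},{"dx":-45,"dy":-4.6,"dz":0,"wx":0,"wy":0,"wz":0},{"dx":-45,"dy":-4.6,"dz":0,"wx":0,"wy":0,"wz":0}]' |head -2
python3 -m crank '[{"dx":-45,"dy":-4.6,"dz":0,"wx":0,"wy":0,"wz":0},{"dx":-45,"dy":-4.6,"dz":0,"wx":0,"wy":0,"wz":0},{"dx":-2,"dy":-0.5,"dz":0,"wx":0,"wy":0,"wz":0},{"dx":0,"dy":0,"dz":40,"wx":0,"wy":0,"wz":0},{"dx":0,"dy":0,"dz":30,"wx":0,"wy":0,"wz":0}]' |head -2
python3 -m crank '[{"dx":0,"dy":0,"dz":10,"wx":0,"wy":0,"wz":0},{"dx":0,"dy":0,"dz":5,"wx":0,"wy":0,"wz":0},{"dx":0,"dy":0,"dz":0,"wx":0,"wy":0,"wz":0}]' 
python3 go.py 467.7,-329.4,68.2,5.2
```

```text
time: 35.72
position: [470.4, -10.1, 158.6]
time: 36.35
position: [467.9, -237.8, 158.2]
time: 36.98
position: [466.7, -327.9, 86.8]
time: 37.35
position: [467.3, -328.9, 73.3]
tool_rot: [0.674, 0.739, 0.0, 0.0]
wrist_force: [0.5, -0.5, -0.0]
gripper_width: 26.5
gripper_force: 22.5
t 37.35 pos [ 467.3 -328.9   73.3] yaw 5.31 tilt 0.05 w 26.5 F [ 0.5 -0.5 -0. ] q [-0.69  0.59  1.71 -0.    0.83 -0.79]
to (467.7, -329.4, 68.2, 5.2) d [-0.6  0.3  5.1] wz 0.11
```

```bash
python3 -m crank '[{"dx":-0.5,"dy":0.3,"dz":3,"wx":0,"wy":0,"wz":0},{"dx":0,"dy":0,"dz":1.5,"wx":0,"wy":0,"wz":0},{"dx":0,"dy":0,"dz":0,"wx":0,"wy":0,"wz":0}]'|sed -n '2p;4p' 
python3 -m crank '[{"dx":0,"dy":0,"dz":0.8,"wx":0,"wy":0,"wz":0},{"dx":0,"dy":0,"dz":0,"wx":0,"wy":0,"wz":0}]' | sed -n '2p;4p'
```

```text
position: [467.6, -329.5, 68.4]
wrist_force: [0.6, 0.2, 3.3]
position: [467.8, -329.7, 68.4]
wrist_force: [-2.7, 1.3, 11.4]
```

```bash
python3 -m crank '[{"dx":0,"dy":0,"dz":-0.5,"wx":0,"wy":0,"wz":0},{"dx":0,"dy":0,"dz":0,"wx":0,"wy":0,"wz":0}]' | sed -n '2p;4p'
python3 -m crank '[{"dx":0,"dy":0,"dz":0,"wx":0,"wy":0,"wz":0},{"dx":0,"dy":0,"dz":0,"wx":0,"wy":0,"wz":0},{"dx":0,"dy":0,"dz":-20,"wx":0,"wy":0,"wz":0},{"dx":0,"dy":0,"dz":-40,"wx":0,"wy":0,"wz":0},{"dx":0,"dy":0,"dz":-40,"wx":0,"wy":0,"wz":0}]' 50|head -2
python3 -m crank '[{"dx":48.7,"dy":4.8,"dz":0,"wx":0,"wy":0,"wz":0},{"dx":48.7,"dy":4.8,"dz":0,"wx":0,"wy":0,"wz":0},{"dx":48.7,"dy":4.8,"dz":0,"wx":0,"wy":0,"wz":0},{"dx":48.7,"dy":4.8,"dz":0,"wx":0,"wy":0,"wz":0},{"dx":48.7,"dy":4.8,"dz":0,"wx":0,"wy":0,"wz":0}]' |head -2
python3 -m crank '[{"dx":48.7,"dy":4.8,"dz":0,"wx":0,"wy":0,"wz":0},{"dx":0,"dy":0,"dz":0,"wx":0,"wy":0,"wz":0},{"dx":0,"dy":0,"dz":0,"wx":0,"wy":0,"wz":0}]' 50 25 |head -2
python3 go.py 469.7,-36.1,41.5,5.2
```

```text
position: [467.6, -329.6, 68.4]
wrist_force: [-2.1, 1.3, 7.5]
time: 38.85
position: [467.1, -329.1, 168.5]
time: 39.48
position: [468.5, -83.1, 167.7]
time: 39.85
position: [469.1, -35.9, 167.7]
t 39.85 pos [469.1 -35.9 167.7] yaw 5.33 tilt 0.01 w 50.0 F [-0.4  0.6  0.1] q [-0.18  0.29  1.92 -0.    0.93 -0.27]
to (469.7, -36.1, 41.5, 5.2) d [ -0.2   0.6 126.2] wz 0.13
```

```bash
python3 -m crank '[{"dx":-0.2,"dy":0.5,"dz":40,"wx":0,"wy":0,"wz":0},{"dx":0,"dy":0,"dz":40,"wx":0,"wy":0,"wz":0},{"dx":0,"dy":0,"dz":35,"wx":0,"wy":0,"wz":0},{"dx":0,"dy":0,"dz":11,"wx":0,"wy":0,"wz":0},{"dx":0,"dy":0,"dz":0,"wx":0,"wy":0,"wz":0}]' 50 25 | sed -n '2p;4p'
python3 -m crank '[{"dx":0,"dy":0,"dz":0,"wx":0,"wy":0,"wz":0},{"dx":0,"dy":0,"dz":0,"wx":0,"wy":0,"wz":0},{"dx":0,"dy":0,"dz":0,"wx":0,"wy":0,"wz":0},{"dx":0,"dy":0,"dz":0,"wx":0,"wy":0,"wz":0},{"dx":0,"dy":0,"dz":0,"wx":0,"wy":0,"wz":0}]' 15 25
python3 go.py 470.6,-422.8,42,5.2
```

```text
position: [469.6, -36.5, 41.8]
wrist_force: [0.5, 0.7, 0.7]
time: 41.1
position: [470.1, -36.0, 42.7]
tool_rot: [0.674, 0.739, 0.0, 0.001]
wrist_force: [-2.6, -1.4, 8.1]
gripper_width: 25.2
gripper_force: 24.6
t 41.10 pos [470.1 -36.   42.7] yaw 5.32 tilt 0.10 w 25.2 F [-2.6 -1.4  8.1] q [-0.18  0.51  1.99 -0.    0.64 -0.27]
to (470.6, -422.8, 42.0, 5.2) d [-385.2  -35.3    0.9] wz 0.12
```

```bash
python3 -m crank '[{"dx":0,"dy":0,"dz":-10,"wx":0,"wy":0,"wz":0},{"dx":0,"dy":0,"dz":-40,"wx":0,"wy":0,"wz":0},{"dx":0,"dy":0,"dz":-40,"wx":0,"wy":0,"wz":0},{"dx":0,"dy":0,"dz":-40,"wx":0,"wy":0,"wz":0},{"dx":-25,"dy":-2.3,"dz":0,"wx":0,"wy":0,"wz":0}]' |head -2
python3 -m crank '[{"dx":-45,"dy":-4.1,"dz":0,"wx":0,"wy":0,"wz":0},{"dx":-45,"dy":-4.1,"dz":0,"wx":0,"wy":0,"wz":0},{"dx":-45,"dy":-4.1,"dz":0,"wx":0,"wy":0,"wz":0},{"dx":-45,"dy":-4.1,"dz":0,"wx":0,"wy":0,"wz":0},{"dx":-45,"dy":-4.1,"dz":0,"wx":0,"wy":0,"wz":0}]' |head -2
python3 -m crank '[{"dx":-45,"dy":-4.1,"dz":0,"wx":0,"wy":0,"wz":0},{"dx":-45,"dy":-4.1,"dz":0,"wx":0,"wy":0,"wz":0},{"dx":-45,"dy":-4.1,"dz":0,"wx":0,"wy":0,"wz":0},{"dx":0,"dy":0,"dz":0,"wx":0,"wy":0,"wz":0},{"dx":0,"dy":0,"dz":40,"wx":0,"wy":0,"wz":0}]' |head -2
python3 -m crank '[{"dx":0,"dy":0,"dz":40,"wx":0,"wy":0,"wz":0},{"dx":0,"dy":0,"dz":30,"wx":0,"wy":0,"wz":0},{"dx":0,"dy":0,"dz":12,"wx":0,"wy":0,"wz":0},{"dx":0,"dy":0,"dz":0,"wx":0,"wy":0,"wz":0}]' 
python3 go.py 470.7,-423,42.5,5.2
```

```text
time: 41.72
position: [470.9, -60.7, 175.3]
time: 42.35
position: [469.7, -288.3, 172.6]
time: 42.98
position: [471.2, -423.5, 134.3]
time: 43.48
position: [470.3, -422.0, 50.0]
tool_rot: [0.674, 0.739, 0.0, -0.0]
wrist_force: [0.1, 0.2, -0.2]
gripper_width: 25.2
gripper_force: 24.9
t 43.48 pos [ 470.3 -422.    50. ] yaw 5.32 tilt 0.02 w 25.2 F [ 0.1  0.2 -0.2] q [-0.81  0.72  1.55  0.    0.88 -0.9 ]
to (470.7, -423.0, 42.5, 5.2) d [-1.   0.3  7.5] wz 0.12
```

```bash
python3 -m crank '[{"dx":-0.7,"dy":0.3,"dz":4,"wx":0,"wy":0,"wz":0},{"dx":0,"dy":0,"dz":2.5,"wx":0,"wy":0,"wz":0},{"dx":0,"dy":0,"dz":0,"wx":0,"wy":0,"wz":0}]'|sed -n '2p;4p' 
python3 -m crank '[{"dx":0,"dy":0,"dz":0.8,"wx":0,"wy":0,"wz":0},{"dx":0,"dy":0,"dz":0,"wx":0,"wy":0,"wz":0}]' | sed -n '2p;4p'
```

```text
position: [470.6, -423.2, 43.5]
wrist_force: [-0.6, 0.5, -1.9]
position: [470.5, -423.4, 42.9]
wrist_force: [-2.8, 0.5, 4.3]
```

```bash
python3 -m crank '[{"dx":0,"dy":0,"dz":0,"wx":0,"wy":0,"wz":0},{"dx":0,"dy":0,"dz":0,"wx":0,"wy":0,"wz":0},{"dx":0,"dy":0,"dz":-25,"wx":0,"wy":0,"wz":0},{"dx":0,"dy":0,"dz":-50,"wx":0,"wy":0,"wz":0},{"dx":0,"dy":0,"dz":-50,"wx":0,"wy":0,"wz":0}]' 50|head -2
python3 -m crank '[{"dx":48.4,"dy":-3.4,"dz":0,"wx":0,"wy":0,"wz":0},{"dx":48.4,"dy":-3.4,"dz":0,"wx":0,"wy":0,"wz":0},{"dx":48.4,"dy":-3.4,"dz":0,"wx":0,"wy":0,"wz":0},{"dx":48.4,"dy":-3.4,"dz":0,"wx":0,"wy":0,"wz":0},{"dx":48.4,"dy":-3.4,"dz":0,"wx":0,"wy":0,"wz":0}]' 60 50 |head -2
python3 -m crank '[{"dx":48.4,"dy":-3.4,"dz":0,"wx":0,"wy":0,"wz":0},{"dx":48.4,"dy":-3.4,"dz":0,"wx":0,"wy":0,"wz":0},{"dx":48.4,"dy":-3.4,"dz":0,"wx":0,"wy":0,"wz":0},{"dx":48.4,"dy":-3.4,"dz":0,"wx":0,"wy":0,"wz":0},{"dx":0,"dy":0,"dz":0,"wx":0,"wy":0,"wz":0}]' |head -2
python3 -m crank '[{"dx":0,"dy":0,"dz":0,"wx":0,"wy":0,"wz":0}]' |head -2
python3 go.py 399.8,8,29.5,5.2
```

```text
time: 44.72
position: [470.4, -422.8, 168.5]
time: 45.35
position: [430.8, -182.2, 167.4]
time: 45.98
position: [399.2, 10.0, 167.5]
time: 46.1
position: [400.0, 7.6, 167.5]
t 46.10 pos [400.    7.6 167.5] yaw 5.34 tilt 0.02 w 59.7 F [-0.2  0.2  0.4] q [-0.1   0.17  2.08 -0.    0.89 -0.19]
to (399.8, 8.0, 29.5, 5.2) d [  0.4  -0.2 138. ] wz 0.14
```

```bash
python3 -m crank '[{"dx":0.3,"dy":-0.2,"dz":40,"wx":0,"wy":0,"wz":0},{"dx":0,"dy":0,"dz":45,"wx":0,"wy":0,"wz":0},{"dx":0,"dy":0,"dz":40,"wx":0,"wy":0,"wz":0},{"dx":0,"dy":0,"dz":13,"wx":0,"wy":0,"wz":0},{"dx":0,"dy":0,"dz":0,"wx":0,"wy":0,"wz":0}]' 60 50 | sed -n '2p;4p'
python3 -m crank '[{"dx":0,"dy":0,"dz":0,"wx":0,"wy":0,"wz":0},{"dx":0,"dy":0,"dz":0,"wx":0,"wy":0,"wz":0},{"dx":0,"dy":0,"dz":0,"wx":0,"wy":0,"wz":0},{"dx":0,"dy":0,"dz":0,"wx":0,"wy":0,"wz":0},{"dx":0,"dy":0,"dz":0,"wx":0,"wy":0,"wz":0}]' 20 50
python3 go.py 401.8,-381.2,29.2,5.2
```

```text
position: [399.6, 7.6, 29.4]
wrist_force: [-0.4, 0.1, 0.7]
time: 47.35
position: [400.3, 8.0, 30.6]
tool_rot: [0.673, 0.739, 0.001, 0.001]
wrist_force: [-2.4, -1.7, 7.3]
gripper_width: 31.2
gripper_force: 49.1
t 47.35 pos [400.3   8.   30.6] yaw 5.33 tilt 0.13 w 31.2 F [-2.4 -1.7  7.3] q [-0.1   0.46  2.17 -0.    0.52 -0.19]
to (401.8, -381.2, 29.2, 5.2) d [-387.6  -34.6    1.6] wz 0.13
```

```bash
python3 -m crank '[{"dx":0,"dy":0,"dz":-20,"wx":0,"wy":0,"wz":0},{"dx":0,"dy":0,"dz":-40,"wx":0,"wy":0,"wz":0},{"dx":0,"dy":0,"dz":-40,"wx":0,"wy":0,"wz":0},{"dx":-27,"dy":-2.6,"dz":0,"wx":0,"wy":0,"wz":0},{"dx":-45,"dy":-4,"dz":0,"wx":0,"wy":0,"wz":0}]' |head -2
python3 -m crank '[{"dx":-45,"dy":-4,"dz":0,"wx":0,"wy":0,"wz":0},{"dx":-45,"dy":-4,"dz":0,"wx":0,"wy":0,"wz":0},{"dx":-45,"dy":-4,"dz":0,"wx":0,"wy":0,"wz":0},{"dx":-45,"dy":-4,"dz":0,"wx":0,"wy":0,"wz":0},{"dx":-45,"dy":-4,"dz":0,"wx":0,"wy":0,"wz":0}]' |head -2
python3 -m crank '[{"dx":-45,"dy":-4,"dz":0,"wx":0,"wy":0,"wz":0},{"dx":-45,"dy":-4,"dz":0,"wx":0,"wy":0,"wz":0},{"dx":0,"dy":0,"dz":0,"wx":0,"wy":0,"wz":0},{"dx":0,"dy":0,"dz":0,"wx":0,"wy":0,"wz":0}]' |head -2
python3 go.py 401.8,-381.2,29.2,5.2
```

```text
time: 47.98
position: [399.9, -64.5, 130.7]
time: 48.6
position: [400.3, -291.6, 130.2]
time: 49.1
position: [400.6, -379.8, 129.6]
t 49.10 pos [ 400.6 -379.8  129.6] yaw 5.29 tilt 0.03 w 30.9 F [-0.5  0.9 -2.9] q [-0.84  0.48  1.74  0.    0.92 -0.94]
to (401.8, -381.2, 29.2, 5.2) d [ -1.5   1.1 100.4] wz 0.09
```

```bash
python3 -m crank '[{"dx":-1.3,"dy":0.9,"dz":35,"wx":0,"wy":0,"wz":0},{"dx":0,"dy":0,"dz":40,"wx":0,"wy":0,"wz":0},{"dx":0,"dy":0,"dz":18,"wx":0,"wy":0,"wz":0},{"dx":0,"dy":0,"dz":5,"wx":0,"wy":0,"wz":0},{"dx":0,"dy":0,"dz":0,"wx":0,"wy":0,"wz":0}]' | sed -n '2p;4p'
python3 -m crank '[{"dx":0,"dy":0,"dz":1,"wx":0,"wy":0,"wz":0},{"dx":0,"dy":0,"dz":0,"wx":0,"wy":0,"wz":0}]'| sed -n '2p;4p'
python3 go.py
```

```text
position: [402.3, -381.8, 32.3]
wrist_force: [0.5, 1.2, -2.1]
position: [402.2, -381.9, 31.1]
wrist_force: [0.3, -0.6, -2.8]
t 49.98 pos [ 402.2 -381.9   31.1] yaw 5.30 tilt 0.07 w 31.1 F [ 0.3 -0.6 -2.8] q [-0.84  0.64  1.77  0.    0.73 -0.94]
```

```bash
python3 -m crank '[{"dx":0,"dy":0,"dz":1,"wx":0,"wy":0,"wz":0},{"dx":0,"dy":0,"dz":0,"wx":0,"wy":0,"wz":0}]'| sed -n '2p;4p'
```

```text
position: [402.1, -381.9, 30.7]
wrist_force: [-3.3, 3.4, 11.4]
```

```bash
python3 -m crank '[{"dx":0,"dy":0,"dz":0,"wx":0,"wy":0,"wz":0},{"dx":0,"dy":0,"dz":0,"wx":0,"wy":0,"wz":0},{"dx":0,"dy":0,"dz":-25,"wx":0,"wy":0,"wz":0},{"dx":0,"dy":0,"dz":-50,"wx":0,"wy":0,"wz":0},{"dx":0,"dy":0,"dz":-50,"wx":0,"wy":0,"wz":0}]' 60|head -2
python3 -m crank '[{"dx":0,"dy":0,"dz":-50,"wx":0,"wy":0,"wz":0},{"dx":0,"dy":0,"dz":-25,"wx":0,"wy":0,"wz":0},{"dx":0,"dy":0,"dz":0,"wx":0,"wy":0,"wz":0},{"dx":0,"dy":0,"dz":0,"wx":0,"wy":0,"wz":0}]' |head -2
python3 - <<'E'
from go import show; show()
from station import vision
from h import *
import wm
d=vision.snapshot("wrist"); np.savez("wrist6.npz",**d); cv2.imwrite("pics/wrist6.png",d["color"][:,:,::-1])
wm.run("wrist1"); print(); wm.run("wrist6")
E
```

```text
time: 50.85
position: [401.8, -381.5, 155.7]
time: 51.35
position: [401.6, -381.3, 228.3]
t 51.35 pos [ 401.6 -381.3  228.3] yaw 5.30 tilt 0.08 w 60.0 F [0.2 0.8 0.1] q [-0.84  0.36  1.64  0.    1.14 -0.94]
red z 102 centre [ 466.  -328.5] size [30.2 26.5] ang 7.3
red z 58 centre [ 401.6 -380.3] size [ 30.9 135.4] ang 6.0
blue z 22 centre [ 466.8 -374. ] size [49.5 39. ] ang 5.6
brown z 78 centre [ 470.1 -421.4] size [25.5 26.3] ang 33.6

red z 102 centre [ 465.4 -328. ] size [25.4 30.6] ang 70.7
red z 58 centre [ 402.2 -380.9] size [ 30.3 135.7] ang 6.0
brown z 78 centre [ 469.7 -421.8] size [25.8 25.9] ang 33.4
```

View pics/wrist6.png

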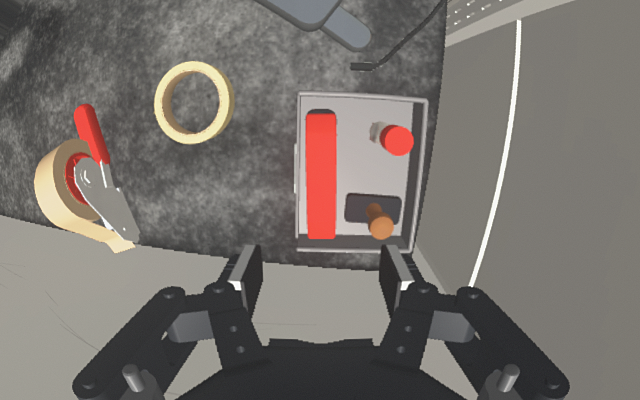

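All three are back within about 1 mm of where they stood, upright. The stapler (321,175) lies along the front, the glue cap is at (397,140) and the stamp at (381,225). Handing in.

```bash
python3 -c "
from station import job; print(job.sign_off())"
```

```text
the job is handed in; nothing more can be done
None
```

The job is handed in at about 51 s of the 141 s allowed: the clip box lies flat in the tray's smaller compartment, the stapler, glue stick and stamp measured within about 1 mm of where they stood in the bin, and the label roll was not touched; the sign-off gave no verdict.

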